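Tighten the water filter's cap with a ratchet spanner

TASK

Screw the water filter's cap fully home with the ratchet spanner lying beside it: put the spanner's ring right down over the cap's hexagon, then swing its handle back and forth, clockwise seen from above to tighten, letting it slip freely on each return stroke without lifting it off, until the cap will turn no further. Then take the spanner off and lay it flat on the worktop. Never turn the cap with the fingers, and leave the other things where they stand.

Things in the scene. Friction and masses are not known exactly. Their poses are not given: they have to be found in the camera images.
- filter: white round water filter standing on the worktop, fixed to it: housing 106 mm diameter and 110 mm tall on a 136 mm base plate, two pipe stubs at its back (+x, 30 mm beyond the housing, 75 mm up). Origin at the centre of its underside, z up. On top sits the grey screw cap: a flange 106 mm in diameter, 12 mm thick, with a hexagon on it.
- nut (a point): centre (on its vertical axis, half-way up) of the cap's hexagon: 32 mm across flats, 37 across corners, 22 tall, top 4 mm chamfered inward by 3 mm; two corners lie on its x axis, which turns with the cap. The flange's upper face, on which the spanner's ring rests when fully down, is 11 mm below this point. It sinks 12 mm per turn as the cap turns; a ring caught askew on the chamfer can turn it.
- cap (a joint): turn of the screw cap in rad, growing clockwise seen from above (tightening). It starts between 0 and 0.7 and meets a rigid stop at 2.6, fully home, where the flange meets the housing's rim. Turning it takes about 0.35 N m either way, and it stays where it is left.
- wrench_head (a point): centre of the steel ratchet ring spanner's head: on the ring's axis, 12 mm above its underside; z up (keep this face up), x from handle to head, so the handle runs to -x. Head 66 mm in diameter, 24 mm thick, with a hexagonal opening right through, 34 mm across flats (about 7 degrees of play either way on the cap's hexagon). It lies flat on head and tail.
- wrench: the spanner, 218 mm long; origin under its head's centre, axes as wrench_head. The opening is in an inner ring that turns freely clockwise (from above) in the head in 15 degree clicks, locked anticlockwise: a clockwise swing drives, the way back slips. Its angle to the handle is unknown: if it does not drop over the hexagon, rest it there lightly and swing slowly clockwise up to 60 degrees.
- wrench_grip (a point): grip point on the handle, 90 mm from the head's axis (mass centre at 72 mm), 15 mm above its underside, axes as wrench_head. The handle is 20 mm wide (along y), 18 mm tall (6 to 24 mm above the underside), straight from 52 to 155 mm from the head's axis, with a 28 mm round tail, 24 mm tall, at 171 mm. Weight about 0.35 kg; pressing the head down over 5 N tips it in the grip.
- mug_3: bystander: white spotted mug, 82 mm wide, 91 mm tall, left of the filter on the drainer; origin under its centre
- flask_1: bystander: grey flask with black lid, 86 mm wide, 170 mm tall, behind the filter to the left; origin under its centre
- spice_jar_2: bystander: spice jar with dark lid, 41 mm wide, 105 mm tall, behind the filter; origin under its centre
- spectacles_1: bystander: reading glasses, 143 mm wide, 41 mm tall, on the right; origin under its centre

How it is judged:
By the outcome, as a careful person would: the job done as asked, in the order asked, and still so for the second after the job is handed in, with the robot touching nothing.
It also fails if it takes over 72 s, if anything falls off the work surface, if the arm or the gripper's body presses on something with over 40 N, if the wrist force passes 120 N, or if a joint passes its speed limit or range.

ROBOT

A 6-joint arm with a two-finger parallel gripper is mounted at the origin on a cart in front of the work surface, level with it; the furniture and walls round the work are solid. World frame = base frame: x ahead of the robot, y to its left, z up, the work surface at z = 0. Lengths are in m, angles in rad, forces in N, time in s.
With the tool pointing down it reaches from about 0.375 to 0.9 m from the base axis. Payload 3.1 kg.
Tool frame: the origin (TCP) lies midway between the tips of the shut fingers; the grasp point (between the pads) lies 19 mm behind it; z points along the fingers, x is the direction in which the jaws open and shut, and the axes are right-handed (so a half turn about z gives the same grasp; the last joint's range is limited). The gripper opens to 87 mm and grips with 3 to 60 N. Pads are 19 mm wide; open, the fingers measure 117 mm over their backs; the gripper's body (75 mm by 190 mm) begins 51 mm behind the grasp point.
Start: joints at [0.981, 0.527, 1.433, -0, 1.181, -0.178], TCP at [0.25, 0.573, 0.199] pointing down, gripper open.
Joint ranges: [-3.08, 3.08], [-0.75, 2.2], [0.22, 2.44], [-1.43, 4.57], [0, 2.65], [-2.85, 2.85]. Speed limits (rad/s): [2.79, 2.79, 3.14, 3.14, 3.14, 3.14].

INTERFACE

Orientations are given as a unit quaternion [x, y, z, w].
In Python, from rig import * gives the robot as it stands.
- The arm moves only by the tool drive_tool, never from a script. Its argument "plan" is a list of rows, each an object with "offset": the shift along the tool's x, y, z in cm, a list of three; "delta_rot": the turn, a rotation vector about the tool's x, y, z in degrees, a list of three; "jaw": the finger opening in cm, from 0 to 8.7. In form: [{"offset": [dx, dy, dz], "delta_rot": [wx, wy, wz], "jaw": jaw}, ...]. A call has exactly 8 rows; each row is the pose to reach, as a shift and turn from the pose commanded when the call began, along the tool's axes at that moment; what a row does not reach only later rows make up. A row lasts 1/12 s, in which the tool goes at most 41.7 mm and 7.16 degrees, less where a joint would pass 70% of its speed; a pose out of reach is approached as far as the arm can. A call with a gripper value outside its range is refused whole. The fingers move at their own pace and stop on an object; "squeeze" is the grip in N (left out, the last holds). Time passes only in rows, so rows that repeat a pose let the fingers close, or fill a call up. It gives the time, the measured TCP pose, the force and the opening at its end, in the units of the state.
- get_obs(): the state, without advancing time (a new reading comes with each control period).
- camera(name): name is "side" or "top"; returns the picture (400x640x3 uint8, red, green, blue); there is no depth.
- calibration(name): a dict with "K" (3x3 intrinsics, pixels), "distortion" ([k1, k2, p1, p2, k3] as OpenCV has them; the pictures are not rectified), "pose" (4x4, takes a point from camera to world coordinates). Camera axes: x right, y down, z forward; pixel columns grow to the right and rows downward; lengths in m; the calibration is good to about 2 mm. A picture is of the moment at which its call begins. calibration takes no time and is no camera call.
- hand_in(): hands the job in, once; it reports no verdict.
The state is a dict: "time": time; "q": joint angles; "joint_velocities": joint speeds; "joint_torque": joint torques, N m; "position": TCP position; "tool_rot": TCP orientation; "ft_force": force on the tool from outside, world axes, zero at the start; "moment": the same for the moment, N m; "grip_width": finger opening in m.
Only numpy, scipy, OpenCV 4.12 (cv2) and the standard library are available. Lean on these libraries where they do the work, as an engineer would, in place of code of your own. Each camera call takes 0.05 s, during which the arm holds its last target.

## Working session

There is one attempt and no reset: what is moved stays moved. The work goes in short steps, Python scripts to look and compute and a tool call to move; the robot and the scene stay as the last step left them, time stands still between calls to the robot, and variables do not carry over. Pictures are saved under pics/ and viewed, and the job is handed in when it is done.

Besides the shell and the picture viewer there is one more tool, called by a JSON object that holds its "fn" and its "kwargs". drive_tool: Moves the arm, as the interface text tells. Its arguments: {"type":"object","properties":{"plan":{"type":"array","items":{"type":"object","properties":{"offset":{"type":"array","items":{"type":"number"}},"delta_rot":{"type":"array","items":{"type":"number"}},"jaw":{"type":"number"}}}},"squeeze":{"type":"number"}},"required":["plan"]}

```bash
ls; mkdir -p pics
python3 - <<'E'
from rig import *
import cv2
o=get_obs(); print(o)
for n in ["side","top"]:
    im=camera(n); cv2.imwrite(f"pics/{n}0.png",im[:,:,::-1]); c=calibration(n); print(n,c)
E
```

```text
pics
{'time': 0.0, 'q': array([ 9.80495656e-01,  5.28476861e-01,  1.43390621e+00, -2.23315372e-05,
        1.18138392e+00, -1.78523339e-01]), 'joint_velocities': array([-0.00144577, -0.00037983,  0.00180731,  0.00014062,  0.00122629,
        0.00102063]), 'joint_torque': array([ 1.99572187e-04, -4.40040386e+01, -1.76594871e+01,  6.33476302e-02,
        5.82048751e-02, -1.75058817e-04]), 'position': array([0.24969818, 0.57209773, 0.19796387]), 'tool_rot': array([ 8.36728534e-01,  5.47616817e-01, -9.96900980e-04,  4.33857089e-04]), 'ft_force': array([ 0.40142251, -0.9504898 , -0.18794307]), 'moment': array([-0.03979759, -0.04869454,  0.00331552]), 'grip_width': 0.08736082908017906}
side {'K': array([[397.89665671,   0.        , 319.96886612],
       [  0.        , 397.89665671, 194.49901903],
       [  0.        ,   0.        ,   1.        ]]), 'distortion': array([-0.08597406,  0.        ,  0.        ,  0.        ,  0.        ]), 'pose': array([[ 0.93485808, -0.29291983,  0.200595  ,  0.40036552],
       [-0.35479232, -0.75052473,  0.55752583, -0.69388509],
       [-0.01275886, -0.59237709, -0.8055598 ,  1.03969362],
       [ 0.        ,  0.        ,  0.        ,  1.        ]])}
top {'K': array([[362.49668161,   0.        , 319.62215046],
       [  0.        , 362.49668161, 191.43818981],
       [  0.        ,   0.        ,   1.        ]]), 'distortion': array([-0.01849464,  0.        ,  0.        ,  0.        ,  0.        ]), 'pose': array([[-0.01592088, -0.99678875,  0.07847744,  0.52864396],
       [-0.99983329,  0.0151694 , -0.01016256, -0.04488133],
       [ 0.00893947, -0.07862615, -0.99686409,  1.39515072],
       [ 0.        ,  0.        ,  0.        ,  1.        ]])}
```

View pics/side0.png

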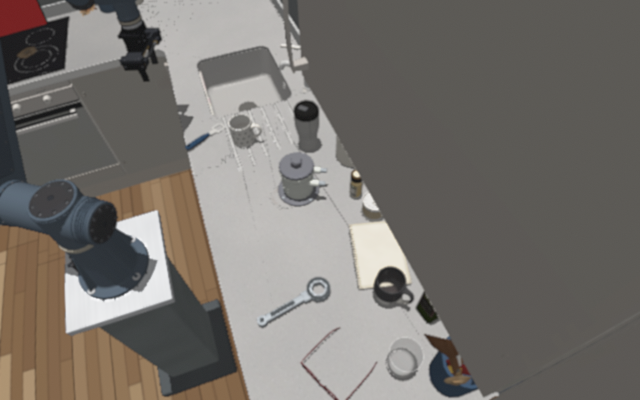

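View pics/top0.png

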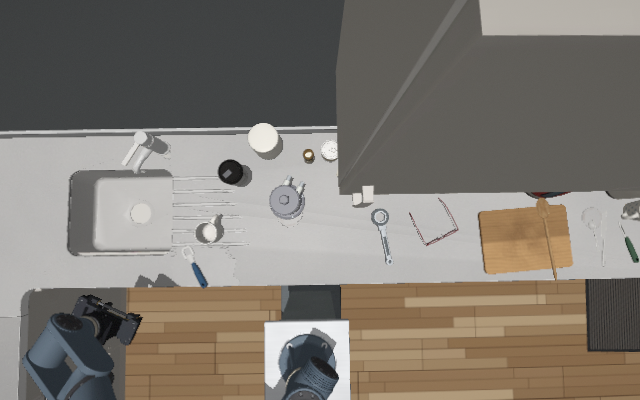

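```bash
cat > h.py <<'E'
from rig import *
import cv2, numpy as np
from scipy.spatial.transform import Rotation as R
C={n:calibration(n) for n in ("side","top")}
def ray(n,uv):
    c=C[n]; p=cv2.undistortPoints(np.array([[uv]],float),c["K"],c["distortion"])[0,0]
    T=c["pose"]; return T[:3,3],T[:3,:3]@np.array([p[0],p[1],1.])
def plane(n,uv,z):
    o,d=ray(n,uv); return o+d*(z-o[2])/d[2]
def proj(n,P):
    c=C[n]; Ti=np.linalg.inv(c["pose"]); 
    return cv2.projectPoints(np.array(P,float).reshape(-1,1,3),cv2.Rodrigues(Ti[:3,:3])[0],Ti[:3,3],c["K"],c["distortion"])[0][:,0]
def tri(a,b):
    o1,d1=ray("side",a);o2,d2=ray("top",b)
    A=np.stack([d1,-d2],1);s=np.linalg.lstsq(A,o2-o1,rcond=None)[0]
    p,q=o1+d1*s[0],o2+d2*s[1]; return (p+q)/2,np.linalg.norm(p-q)
def crop(im,name,x0,y0,w,h,k):
    cv2.imwrite("pics/"+name,cv2.resize(im[y0:y0+h,x0:x0+w,::-1],None,fx=k,fy=k,interpolation=cv2.INTER_CUBIC))
E
python3 - <<'E'
from h import *
a=cv2.imread("pics/side0.png")[:,:,::-1];b=cv2.imread("pics/top0.png")[:,:,::-1]
s=[cv2.resize(x,(400,300),interpolation=cv2.INTER_CUBIC) for x in (a[130:205,250:350],a[265:340,245:345],b[165:240,235:335],b[200:275,340:440])]
m=np.vstack([np.hstack(s[:2]),np.hstack(s[2:])]);cv2.imwrite("pics/crops0.png",m[:,:,::-1])
E
```

```text
(no output)
```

View pics/crops0.png

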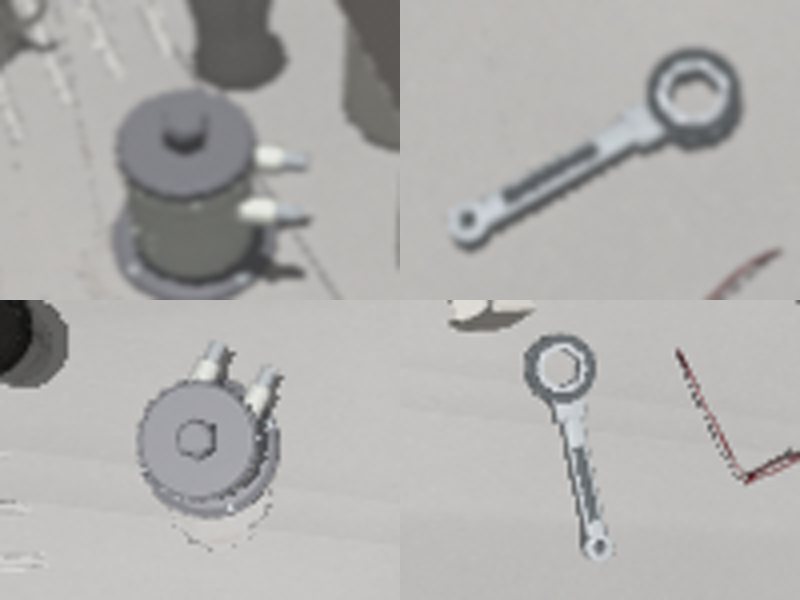

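Run:
```python
from h import *
a=cv2.imread("pics/side0.png")[:,:,::-1];b=cv2.imread("pics/top0.png")[:,:,::-1]
for im,pts in((a,[(290,170),(300,172),(296,164),(298,156),(318,278),(312,287),(330,295)]),(b,[(275,200),(290,210),(284,200),(380,207),(372,217),(388,217),(377,217)])):
    for p in pts: print(p,im[p[1],p[0]], end=' ')
    print()
for uv,z in(((284.2,200),.149),((380,217.2),.024),((389.7,261.75),.024)): print("top",plane("top",uv,z))
for uv,z in(((296.2,162),.149),((318,288),.024),((262,319.75),.024)): print("side",plane("side",uv,z))
print(tri((296.2,162),(284.2,200)))
```

```text
(290, 170) [131 131 137] (300, 172) [131 131 138] (296, 164) [92 93 97] (298, 156) [131 131 137] (318, 278) [ 98 103 105] (312, 287) [136 140 142] (330, 295) [159 157 155] 
(275, 200) [163 163 169] (290, 210) [166 166 171] (284, 200) [165 165 169] (380, 207) [190 189 187] (372, 217) [110 115 118] (388, 217) [106 111 114] (377, 217) [190 190 188] 
top [0.59906242 0.06471831 0.149     ]
top [ 0.53541295 -0.28558534  0.024     ]
top [ 0.36822063 -0.31733646  0.024     ]
side [0.59896199 0.05988156 0.149     ]
side [ 0.53657924 -0.28338724  0.024     ]
side [ 0.36939951 -0.3140868   0.024     ]
(array([0.59986796, 0.06515878, 0.14286588]), np.float64(0.0009383144880411823))
```

```bash
cat >> h.py <<'E'
def comp(mask,seed):
    n,l,s,c=cv2.connectedComponentsWithStats(mask.astype(np.uint8)); 
    ys,xs=np.nonzero(l); i=np.argmin((xs-seed[0])**2+(ys-seed[1])**2); return l==l[ys[i],xs[i]]
def circ(n,m,z,r):
    """fit circle of known r at height z to hull outline of mask"""
    from scipy.optimize import least_squares
    c=max(cv2.findContours(m.astype(np.uint8),cv2.RETR_EXTERNAL,cv2.CHAIN_APPROX_NONE)[0],key=len)[:,0].astype(float)
    P=np.array([plane(n,p,z)[:2] for p in c])
    f=least_squares(lambda x:np.hypot(*(P-x[:2]).T)-x[2],[*P.mean(0),r],loss="soft_l1",f_scale=.002)
    return f.x
E
python3 - <<'E'
from h import *
a=cv2.imread("pics/side0.png")[:,:,::-1].astype(int);b=cv2.imread("pics/top0.png")[:,:,::-1].astype(int)
for n,im,s in(("side",a,(290,172)),("top",b,(275,200))):
    m=(im[...,2]-im[...,0]>=4)
    m=comp(m,s); ys,xs=np.nonzero(m); print(n,m.sum(),xs.min(),xs.max(),ys.min(),ys.max(),circ(n,m,.126,.053))
for n,im,s in(("side",a,(318,278)),("top",b,(372,217))):
    g=im[...,0]; m=(g<(130 if n=="top" else 125))&(im.max(2)-im.min(2)<14)
    m=comp(m,s); ys,xs=np.nonzero(m); print(n,m.sum(),xs.min(),xs.max(),ys.min(),ys.max(),circ(n,m,.018,.033))
E
```

```text
side 687 279 313 153 179 [0.59909223 0.0667007  0.05030445]
top 900 269 304 185 218 [0.59500944 0.05864229 0.05902542]
side 337 260 329 278 327 [0.21815776 0.78286646 1.11855352]
top 124 371 388 209 230 [ 0.53585394 -0.28440673  0.03229329]
```

```bash
cat >> h.py <<'E'
def yaw(q): 
    x=R.from_quat(q).apply([1,0,0]); return np.degrees(np.arctan2(x[1],x[0]))
def delta(targets):
    """targets: list of (x,y,z,yawdeg) -> offsets cm/rotvec deg from the measured pose"""
    o=get_obs(); Q=R.from_quat(o["tool_rot"]); y0=yaw(o["tool_rot"])
    print("t %.2f"%o["time"],"pos",o["position"].round(4),"yaw %.2f"%y0,"tilt",Q.apply([0,0,1]).round(4),"F",o["ft_force"].round(2),"M",o["moment"].round(2),"w %.4f"%o["grip_width"],"q",np.degrees(o["q"]).round(0))
    Q=R.from_euler("z",y0,degrees=True)*R.from_quat([1,0,0,0])
    for t in targets:
        d=Q.inv().apply(np.array(t[:3])-o["position"])*100
        dy=(t[3]-y0+180)%360-180
        print("  ",d.round(2),"rz %.1f"%(-dy))
E
python3 - <<'E'
from h import *
delta([(.45,.15,.24,0),(.4476,-.3012,.12,-79.3)])
for uv,n in(((208,232),"mug"),((230,172),"flask"),((308,156),"spice"),((340,193),"hood")):
    for z in (.09,.17,.6): print(n,z,plane("top",uv,z).round(3),end=' ')
    print()
E
```

```text
t 0.10 pos [0.2497 0.5722 0.1981] yaw 66.40 tilt [-0.0011 -0.0017 -1.    ] F [-0.07  0.6   0.94] M [-0.    0.03 -0.02] w 0.0871 q [ 56.  30.  82.  -0.  68. -10.]
   [-30.67  35.25  -4.19] rz 66.4
   [-72.11  53.09   7.81] rz 145.7
mug 0.09 [0.492 0.343 0.09 ] mug 0.17 [0.494 0.32  0.17 ] mug 0.6 [0.506 0.192 0.6  ] 
flask 0.09 [0.707 0.265 0.09 ] flask 0.17 [0.696 0.246 0.17 ] flask 0.6 [0.637 0.144 0.6  ] 
spice 0.09 [ 0.761 -0.018  0.09 ] spice 0.17 [ 0.747 -0.02   0.17 ] spice 0.6 [ 0.67  -0.028  0.6  ] 
hood 0.09 [ 0.625 -0.132  0.09 ] hood 0.17 [ 0.619 -0.126  0.17 ] hood 0.6 [ 0.587 -0.098  0.6  ]
```

{"fn": "drive_tool", "kwargs": {"plan": [{"offset": [-30.7,35.2,-4.2],"delta_rot": [0,0,66],"jaw": 5},{"offset": [-30.7,35.2,-4.2],"delta_rot": [0,0,66],"jaw": 5},{"offset": [-30.7,35.2,-4.2],"delta_rot": [0,0,66],"jaw": 5},{"offset": [-30.7,35.2,-4.2],"delta_rot": [0,0,66],"jaw": 5},{"offset": [-30.7,35.2,-4.2],"delta_rot": [0,0,66],"jaw": 5},{"offset": [-30.7,35.2,-4.2],"delta_rot": [0,0,66],"jaw": 5},{"offset": [-30.7,35.2,-4.2],"delta_rot": [0,0,66],"jaw": 5},{"offset": [-30.7,35.2,-4.2],"delta_rot": [0,0,66],"jaw": 5}], "squeeze": 40}}

```text
time: 0.77
position: [0.3921, 0.2707, 0.2288]
tool_rot: [0.997, 0.077, -0.0, 0.0]
ft_force: [1.4, 0.1, -0.7]
grip_width: 0.0509
```

Run:
```python
from h import *
delta([(.4476,-.3012,.12,-79.3)])
```

```text
t 0.77 pos [0.3921 0.2707 0.2288] yaw 8.78 tilt [-5.e-04 -2.e-04 -1.e+00] F [ 1.37  0.05 -0.72] M [-0.04  0.02  0.06] w 0.0509 q [ 21.  17. 101.  -0.  63.  12.]
   [-3.25 57.37 10.88] rz 88.1
```

{"fn": "drive_tool", "kwargs": {"plan": [{"offset": [-3.2,57.4,8],"delta_rot": [0,0,88],"jaw": 5},{"offset": [-3.2,57.4,8],"delta_rot": [0,0,88],"jaw": 5},{"offset": [-3.2,57.4,8],"delta_rot": [0,0,88],"jaw": 5},{"offset": [-3.2,57.4,8],"delta_rot": [0,0,88],"jaw": 5},{"offset": [-3.2,57.4,8],"delta_rot": [0,0,88],"jaw": 5},{"offset": [-3.2,57.4,8],"delta_rot": [0,0,88],"jaw": 5},{"offset": [-3.2,57.4,8],"delta_rot": [0,0,88],"jaw": 5},{"offset": [-3.2,57.4,8],"delta_rot": [0,0,88],"jaw": 5}]}}

```text
time: 1.43
position: [0.4257, -0.0577, 0.1825]
tool_rot: [0.912, -0.411, -0.0, -0.0]
ft_force: [1.2, -0.0, -0.2]
grip_width: 0.0499
```

Run:
```python
from h import *
delta([(.4476,-.3012,.08,-79.3)])
```

```text
t 1.43 pos [ 0.4257 -0.0577  0.1825] yaw -48.55 tilt [-2.e-04  2.e-04 -1.e+00] F [ 1.22 -0.04 -0.19] M [-0.03  0.08 -0.01] w 0.0499 q [-23.  17. 110.   0.  53.  26.]
   [19.71 14.48 10.25] rz 30.7
```

{"fn": "drive_tool", "kwargs": {"plan": [{"offset": [19.7,14.5,10.2],"delta_rot": [0,0,30.7],"jaw": 5},{"offset": [19.7,14.5,10.2],"delta_rot": [0,0,30.7],"jaw": 5},{"offset": [19.7,14.5,10.2],"delta_rot": [0,0,30.7],"jaw": 5},{"offset": [19.7,14.5,10.2],"delta_rot": [0,0,30.7],"jaw": 5},{"offset": [19.7,14.5,10.2],"delta_rot": [0,0,30.7],"jaw": 5},{"offset": [19.7,14.5,10.2],"delta_rot": [0,0,30.7],"jaw": 5},{"offset": [19.7,14.5,10.2],"delta_rot": [0,0,30.7],"jaw": 5},{"offset": [19.7,14.5,10.2],"delta_rot": [0,0,30.7],"jaw": 5}]}}

```text
time: 2.1
position: [0.4494, -0.303, 0.0791]
tool_rot: [0.771, -0.637, 0.0, 0.0]
ft_force: [-0.3, -0.1, 0.3]
grip_width: 0.0501
```

Run:
```python
from h import *
delta([(.4476,-.3012,.004,-79.3)])
a=camera("side");b=camera("top")
cv2.imwrite("pics/side1.png",a[:,:,::-1]);cv2.imwrite("pics/top1.png",b[:,:,::-1])
s=[cv2.resize(x,(400,300),interpolation=cv2.INTER_CUBIC) for x in (a[265:340,245:345],b[200:275,340:440])]
cv2.imwrite("pics/crops1.png",np.hstack(s)[:,:,::-1])
```

```text
t 2.10 pos [ 0.4494 -0.303   0.0791] yaw -79.12 tilt [-2.e-04 -3.e-04 -1.e+00] F [-0.33 -0.12  0.3 ] M [-0.03  0.14 -0.01] w 0.0501 q [-46.  34. 100.  -0.  46.  33.]
   [-0.21  0.14  7.51] rz 0.2
```

View pics/crops1.png

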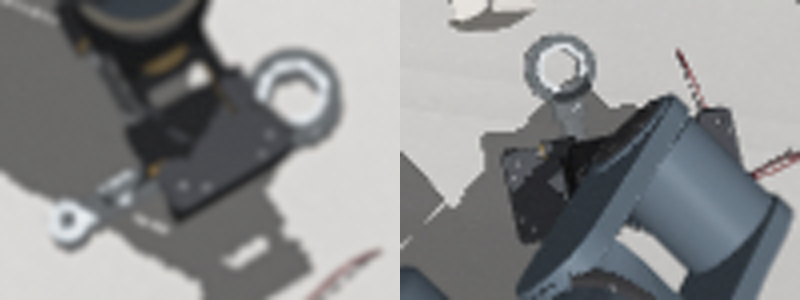

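View pics/top1.png

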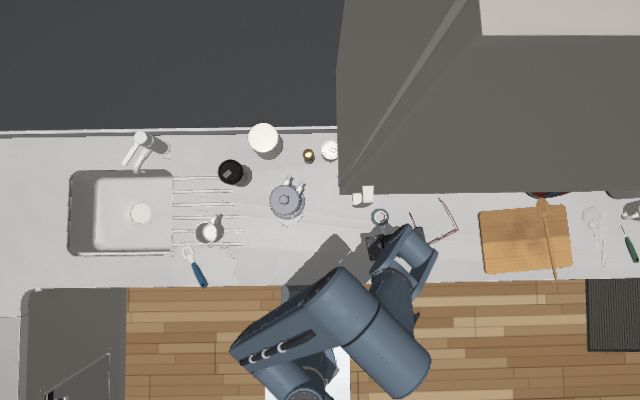

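{"fn": "drive_tool", "kwargs": {"plan": [{"offset": [-0.2,0.1,2],"delta_rot": [0,0,0],"jaw": 5},{"offset": [-0.2,0.1,4],"delta_rot": [0,0,0],"jaw": 5},{"offset": [-0.2,0.1,6],"delta_rot": [0,0,0],"jaw": 5},{"offset": [-0.2,0.1,7],"delta_rot": [0,0,0],"jaw": 5},{"offset": [-0.2,0.1,7.4],"delta_rot": [0,0,0],"jaw": 5},{"offset": [-0.2,0.1,7.5],"delta_rot": [0,0,0],"jaw": 5},{"offset": [-0.2,0.1,7.5],"delta_rot": [0,0,0],"jaw": 3},{"offset": [-0.2,0.1,7.5],"delta_rot": [0,0,0],"jaw": 2.4}]}}

```text
time: 2.87
position: [0.4487, -0.2976, 0.0069]
tool_rot: [0.772, -0.635, 0.001, 0.0]
ft_force: [0.4, 0.6, 0.1]
grip_width: 0.043
```

{"fn": "drive_tool", "kwargs": {"plan": [{"offset": [0,0,0],"delta_rot": [0,0,0],"jaw": 2},{"offset": [0,0,0],"delta_rot": [0,0,0],"jaw": 1.5},{"offset": [0,0,0],"delta_rot": [0,0,0],"jaw": 1.5},{"offset": [0,0,0],"delta_rot": [0,0,0],"jaw": 1.5},{"offset": [0,0,0],"delta_rot": [0,0,0],"jaw": 1.5},{"offset": [0,0,0],"delta_rot": [0,0,0],"jaw": 1.5},{"offset": [0,0,0],"delta_rot": [0,0,0],"jaw": 1.5},{"offset": [0,0,0],"delta_rot": [0,0,0],"jaw": 1.5}]}}

```text
time: 3.53
position: [0.448, -0.2975, 0.0058]
tool_rot: [0.772, -0.635, -0.0, -0.0]
ft_force: [0.0, -0.1, 0.5]
grip_width: 0.0153
```

Run:
```python
from h import *
delta([(.4476,-.3012,.18,-79.3)])
```

```text
t 3.53 pos [ 0.448  -0.2975  0.0058] yaw -78.89 tilt [-1.e-04  1.e-04 -1.e+00] F [ 0.02 -0.09  0.49] M [-0.02  0.22 -0.02] w 0.0153 q [-45.  41. 103.   0.  36.  33.]
   [  0.36   0.11 -17.42] rz 0.4
```

{"fn": "drive_tool", "kwargs": {"plan": [{"offset": [0,0,0],"delta_rot": [0,0,0],"jaw": 1},{"offset": [0,0,0],"delta_rot": [0,0,0],"jaw": 1},{"offset": [0,0,0],"delta_rot": [0,0,0],"jaw": 1},{"offset": [0,0,0],"delta_rot": [0,0,0],"jaw": 1},{"offset": [0,0,0],"delta_rot": [0,0,0],"jaw": 1},{"offset": [0,0,0],"delta_rot": [0,0,0],"jaw": 1},{"offset": [0,0,0],"delta_rot": [0,0,0],"jaw": 1},{"offset": [0,0,0],"delta_rot": [0,0,0],"jaw": 1}]}}

```text
time: 4.2
position: [0.448, -0.2975, 0.0059]
tool_rot: [0.772, -0.635, 0.0, 0.0]
ft_force: [-0.2, -0.2, -0.2]
grip_width: 0.0099
```

Run:
```python
from h import *
delta([(.4476,-.3012,.18,-79.3)])
a=camera("side");b=camera("top")
cv2.imwrite("pics/side2.png",a[:,:,::-1]);cv2.imwrite("pics/top2.png",b[:,:,::-1])
s=[cv2.resize(x,(400,300),interpolation=cv2.INTER_CUBIC) for x in (a[265:340,245:345],b[200:275,340:440])]
cv2.imwrite("pics/crops2.png",np.hstack(s)[:,:,::-1])
```

```text
t 4.20 pos [ 0.448  -0.2975  0.0059] yaw -78.89 tilt [ 0. -0. -1.] F [-0.18 -0.18 -0.23] M [-0.01  0.16  0.02] w 0.0099 q [-45.  41. 103.  -0.  36.  33.]
   [  0.35   0.11 -17.41] rz 0.4
```

View pics/crops2.png

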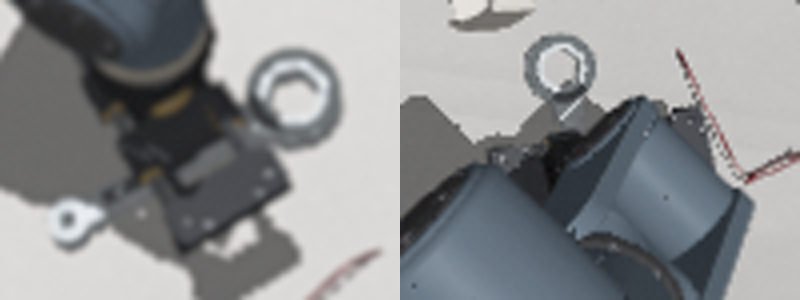

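Run:
```python
from h import *
a=cv2.imread("pics/side2.png")[:,:,::-1]
crop(a,"z2.png",250,270,80,60,10)
for u,v in ((0,0),):
    o=get_obs();p=o["position"]; print(proj("side",[p,p+[0,0,.019]]),proj("top",[p]))
```

```text
[[289.1767725  306.28838851]
 [288.62629014 303.71246325]] [[382.9367432  240.15462103]]
```

View pics/z2.png

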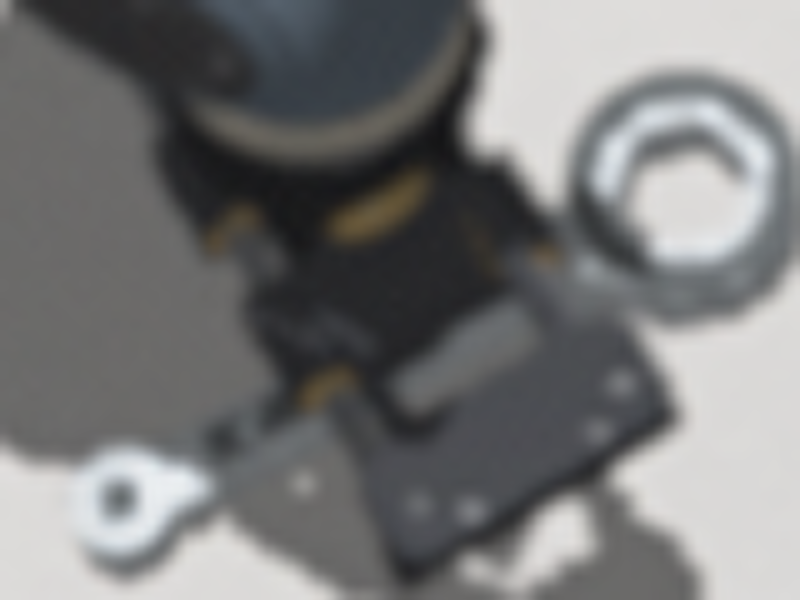

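{"fn": "drive_tool", "kwargs": {"plan": [{"offset": [0,0,0],"delta_rot": [0,0,0],"jaw": 0},{"offset": [0,0,0],"delta_rot": [0,0,0],"jaw": 0},{"offset": [0,0,0],"delta_rot": [0,0,0],"jaw": 0},{"offset": [0,0,0],"delta_rot": [0,0,0],"jaw": 0},{"offset": [0,0,-1],"delta_rot": [0,0,0],"jaw": 0},{"offset": [0,0,-2],"delta_rot": [0,0,0],"jaw": 0},{"offset": [0,0,-3],"delta_rot": [0,0,0],"jaw": 0},{"offset": [0,0,-3],"delta_rot": [0,0,0],"jaw": 0}]}}

```text
time: 4.97
position: [0.4493, -0.2987, 0.0385]
tool_rot: [0.772, -0.635, 0.002, 0.0]
ft_force: [-0.1, -0.1, 1.0]
grip_width: 0.0003
```

Run:
```python
from h import *
delta([(.4476,-.3012,.18,-79.3)])
a=camera("side");b=camera("top")
cv2.imwrite("pics/side3.png",a[:,:,::-1]);cv2.imwrite("pics/top3.png",b[:,:,::-1])
s=[cv2.resize(x,(400,300),interpolation=cv2.INTER_CUBIC) for x in (a[265:340,245:345],b[200:275,340:440])]
cv2.imwrite("pics/crops3.png",np.hstack(s)[:,:,::-1])
```

```text
t 4.97 pos [ 0.4493 -0.2987  0.0385] yaw -78.88 tilt [ 0.0034 -0.0034 -1.    ] F [-0.08 -0.06  0.96] M [-0.08  0.1  -0.02] w 0.0003 q [-45.  38. 102.   0.  40.  33.]
   [  0.21   0.22 -14.15] rz 0.4
```

View pics/crops3.png

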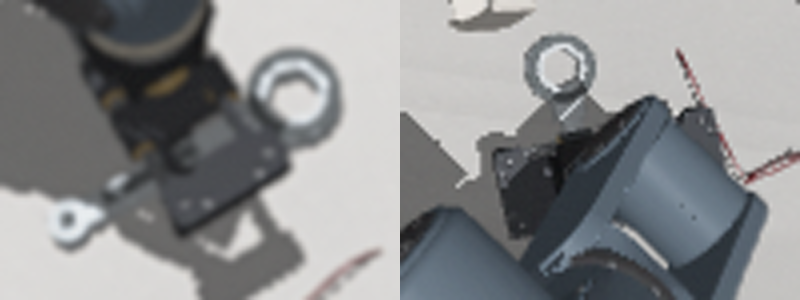

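Run:
```python
from h import *
a=cv2.imread("pics/side3.png")[:,:,::-1]
crop(a,"z3.png",250,260,80,60,10)
p=get_obs()["position"];x=R.from_quat(get_obs()["tool_rot"]).apply([1,0,0])
print((proj("side",[p,p+[0,0,.07],p+[0,0,.07]+x*.095,p+[0,0,.07]-x*.095])-[250,260])*10)
```

```text
[[385.3194043  421.25503398]
 [363.29286406 317.25528633]
 [559.09587039 636.45965373]
 [185.41197579  25.16696245]]
```

View pics/z3.png

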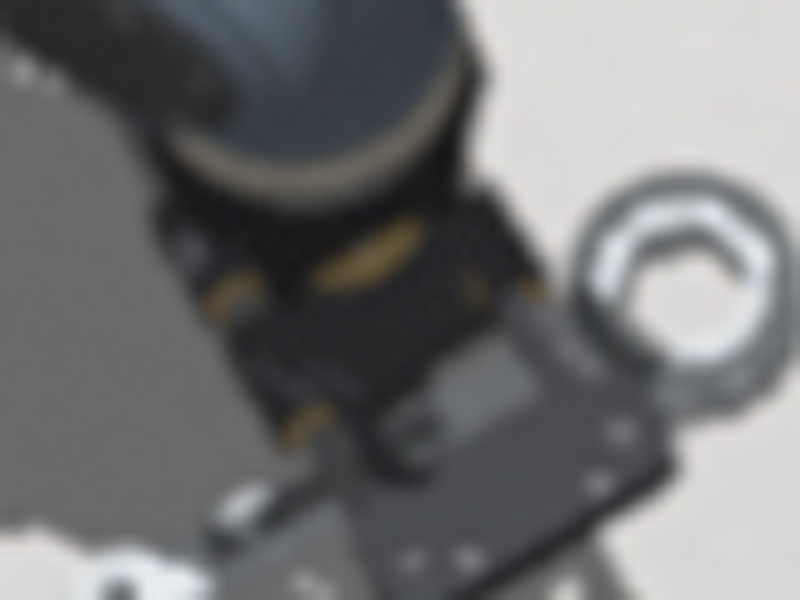

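Run:
```python
from h import *
p=np.array([.2497,.5721,.1980]);x=np.array([.4,.916,0])
P=[p,p+x*.0435,p-x*.0435]
s=proj("side",P);t=proj("top",P);print(s,t)
a=cv2.imread("pics/side0.png");b=cv2.imread("pics/top0.png")
def mk(im,uv,x0,y0,w,h,k):
    c=cv2.resize(im[y0:y0+h,x0:x0+w],None,fx=k,fy=k,interpolation=cv2.INTER_CUBIC)
    for u,v in uv: cv2.circle(c,(int((u+.5-x0)*k),int((v+.5-y0)*k)),3,(0,0,255),-1)
    return c
m=np.hstack([mk(a,s,90,30,80,80,5),mk(b,t,70,280,80,80,5)]);cv2.imwrite("pics/chk.png",m)
```

```text
[[153.69990392  77.55716379]
 [157.4589436   69.92350193]
 [149.80767957  85.50220627]] [[127.17756172 309.26786572]
 [115.06429299 303.94638784]
 [139.33285179 314.59736429]]
```

View pics/chk.png

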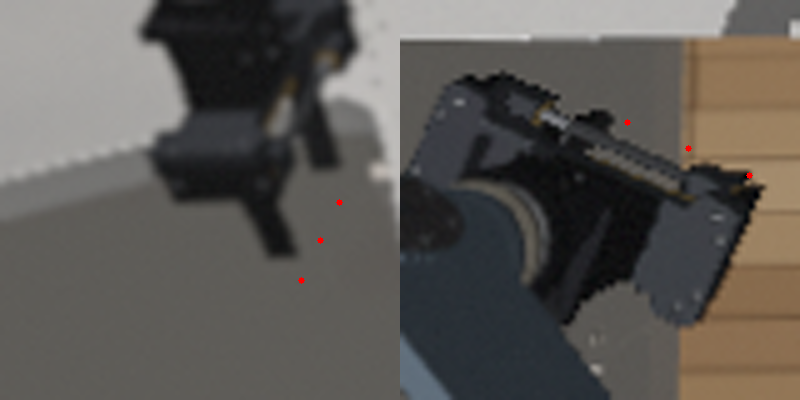

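{"fn": "drive_tool", "kwargs": {"plan": [{"offset": [0,0,-4],"delta_rot": [0,0,0],"jaw": 0},{"offset": [0,0,-8],"delta_rot": [0,0,0],"jaw": 0},{"offset": [0,0,-12],"delta_rot": [0,0,0],"jaw": 0},{"offset": [0,0,-14],"delta_rot": [0,0,0],"jaw": 0},{"offset": [0,0,-14],"delta_rot": [0,0,0],"jaw": 0},{"offset": [0,0,-14],"delta_rot": [0,0,0],"jaw": 0},{"offset": [0,0,-14],"delta_rot": [0,0,0],"jaw": 0},{"offset": [0,0,-14],"delta_rot": [0,0,0],"jaw": 0}]}}

```text
time: 5.73
position: [0.4469, -0.2964, 0.1741]
tool_rot: [0.772, -0.635, -0.002, -0.0]
ft_force: [0.0, -0.2, 0.1]
grip_width: 0.0002
```

Run:
```python
from h import *
delta([(.4476,-.3012,.1,-79.3)])
a=camera("side")[:,:,::-1];b=camera("top")[:,:,::-1]
cv2.imwrite("pics/side4.png",a);cv2.imwrite("pics/top4.png",b)
p=get_obs()["position"]
s=proj("side",[p,p+[0,0,.07]]);t=proj("top",[p]);print(s,t)
def mk(im,uv,x0,y0,w,h,k):
    c=cv2.resize(im[y0:y0+h,x0:x0+w],None,fx=k,fy=k,interpolation=cv2.INTER_CUBIC)
    for u,v in uv: cv2.circle(c,(int((u+.5-x0)*k),int((v+.5-y0)*k)),2,(0,0,255),-1)
    return c
cv2.imwrite("pics/chk4.png",np.hstack([mk(a,s,245,250,100,100,5)[:,:400],mk(b,t,340,190,80,100,5)]))
```

```text
t 5.73 pos [ 0.4469 -0.2964  0.1741] yaw -78.89 tilt [-0.0029  0.0029 -1.    ] F [ 0.04 -0.22  0.15] M [-0.09  0.16  0.01] w 0.0002 q [-46.  25.  96.  -0.  59.  33.]
   [0.48 0.02 7.41] rz 0.4
[[283.18999828 280.22035119]
 [280.36404151 267.00409831]] [[391.86744523 243.20254901]]
```

View pics/chk4.png

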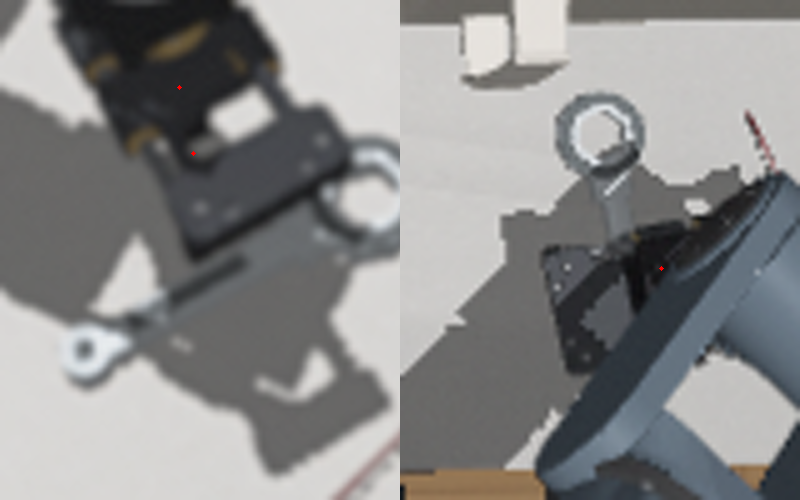

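Run:
```python
from h import *
p=np.array([.2497,.5721,.1980])
for dz in (0,.01,.02,.03,.04): print(dz,proj("side",[p+[0,0,dz]]))
a=cv2.imread("pics/side0.png")[:,:,::-1];crop(a,"g0.png",115,30,60,60,10)
a=cv2.imread("pics/side4.png")[:,:,::-1];crop(a,"g4.png",255,250,60,60,10)
x=np.array([.4,.916,0])
for w in(.0435,.0585):
  for s in(1,-1):
    print(w*s,(proj("side",[p+x*w*s+[0,0,dz] for dz in (0,.02,.04)])-[115,30])*10)
```

```text
0 [[153.69990392  77.55716379]]
0.01 [[152.75683559  75.21020561]]
0.02 [[151.80490276  72.83858819]]
0.03 [[150.84401616  70.44199052]]
0.04 [[149.87408672  68.02008846]]
0.0435 [[424.58943597 399.23501933]
 [406.46512825 352.18115182]
 [388.00808212 304.15691528]]
-0.0435 [[348.0767957  555.02206266]
 [328.25203842 507.74386719]
 [308.04150392 459.43728503]]
0.0585 [[437.25337744 373.60463497]
 [419.40300462 326.60455319]
 [401.22817684 278.64397532]]
-0.0585 [[334.33567674 583.17138203]
 [314.19730424 535.87135955]
 [293.66307542 487.53285947]]
```

View pics/g0.png

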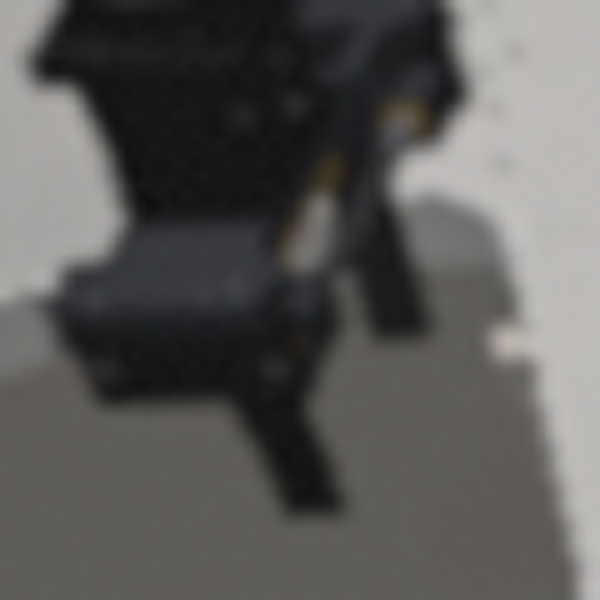

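View pics/g4.png

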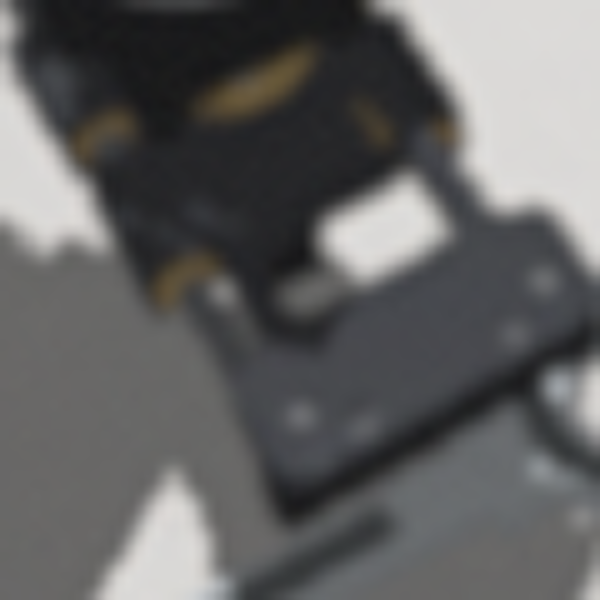

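{"fn": "drive_tool", "kwargs": {"plan": [{"offset": [0,0,0],"delta_rot": [0,0,0],"jaw": 5},{"offset": [0,0,0],"delta_rot": [0,0,0],"jaw": 5},{"offset": [0,0,0],"delta_rot": [0,0,0],"jaw": 5},{"offset": [0,0,0],"delta_rot": [0,0,0],"jaw": 5},{"offset": [0,0,0],"delta_rot": [0,0,0],"jaw": 5},{"offset": [0,0,0],"delta_rot": [0,0,0],"jaw": 5},{"offset": [0,0,0],"delta_rot": [0,0,0],"jaw": 5},{"offset": [0,0,0],"delta_rot": [0,0,0],"jaw": 5}]}}

```text
time: 6.5
position: [0.448, -0.2975, 0.1759]
tool_rot: [0.772, -0.635, 0.0, 0.0]
ft_force: [-0.1, 0.4, -0.2]
grip_width: 0.0451
```

Run:
```python
from h import *
delta([(.4476,-.3012,.03,-79.3)])
a=camera("side");crop(a,"g5.png",255,250,60,60,10)
p=get_obs()["position"];x=R.from_quat(get_obs()["tool_rot"]).apply([1,0,0])
for s in(1,-1): print((proj("side",[p+x*.025*s+[0,0,dz] for dz in (0,.02,.04)])-[255,250])*10)
```

```text
t 6.50 pos [ 0.448  -0.2975  0.1759] yaw -78.89 tilt [ 1.e-04 -1.e-04 -1.e+00] F [-0.14  0.38 -0.16] M [-0.09  0.19  0.04] w 0.0451 q [-45.  25.  96.  -0.  59.  33.]
   [ 0.35  0.11 14.59] rz 0.4
[[338.6190173  385.92498527]
 [331.80279004 350.88012873]
 [324.73750109 314.51585083]]
[[235.21395081 218.10097242]
 [226.76839274 180.93501038]
 [218.02529822 142.41519057]]
```

View pics/g5.png

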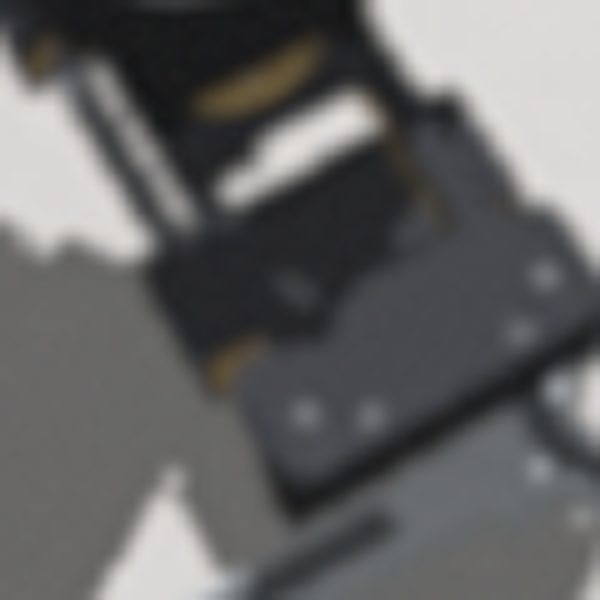

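{"fn": "drive_tool", "kwargs": {"plan": [{"offset": [0.35,0.1,4],"delta_rot": [0,0,0],"jaw": 5},{"offset": [0.35,0.1,8],"delta_rot": [0,0,0],"jaw": 5},{"offset": [0.35,0.1,12],"delta_rot": [0,0,0],"jaw": 5},{"offset": [0.35,0.1,15],"delta_rot": [0,0,0],"jaw": 5},{"offset": [0.35,0.1,16.5],"delta_rot": [0,0,0],"jaw": 5},{"offset": [0.35,0.1,17],"delta_rot": [0,0,0],"jaw": 5},{"offset": [0.35,0.1,17.2],"delta_rot": [0,0,0],"jaw": 5},{"offset": [0.35,0.1,17.3],"delta_rot": [0,0,0],"jaw": 5}]}}

```text
time: 7.22
position: [0.4482, -0.3016, 0.0033]
tool_rot: [0.772, -0.635, 0.001, 0.0]
ft_force: [0.2, -0.7, 0.3]
grip_width: 0.0497
```

{"fn": "drive_tool", "kwargs": {"plan": [{"offset": [0,0,0.1],"delta_rot": [0,0,0],"jaw": 5},{"offset": [0,0,0.2],"delta_rot": [0,0,0],"jaw": 5},{"offset": [0,0,0.3],"delta_rot": [0,0,0],"jaw": 5},{"offset": [0,0,0.4],"delta_rot": [0,0,0],"jaw": 5},{"offset": [0,0,0.5],"delta_rot": [0,0,0],"jaw": 5},{"offset": [0,0,0.5],"delta_rot": [0,0,0],"jaw": 5},{"offset": [0,0,0.5],"delta_rot": [0,0,0],"jaw": 5},{"offset": [0,0,0.5],"delta_rot": [0,0,0],"jaw": 5}]}}

```text
time: 7.88
position: [0.4477, -0.3011, -0.0021]
tool_rot: [0.772, -0.635, 0.0, 0.0]
ft_force: [-0.1, -0.2, -0.4]
grip_width: 0.0501
```

{"fn": "drive_tool", "kwargs": {"plan": [{"offset": [0,0,0.2],"delta_rot": [0,0,0],"jaw": 5},{"offset": [0,0,0.4],"delta_rot": [0,0,0],"jaw": 5},{"offset": [0,0,0.6],"delta_rot": [0,0,0],"jaw": 5},{"offset": [0,0,0.8],"delta_rot": [0,0,0],"jaw": 5},{"offset": [0,0,0.8],"delta_rot": [0,0,0],"jaw": 5},{"offset": [0,0,0.8],"delta_rot": [0,0,0],"jaw": 5},{"offset": [0,0,0.8],"delta_rot": [0,0,0],"jaw": 5},{"offset": [0,0,0.8],"delta_rot": [0,0,0],"jaw": 5}]}}

```text
time: 8.55
position: [0.4477, -0.3012, -0.0101]
tool_rot: [0.772, -0.635, 0.0, 0.0]
ft_force: [-0.0, -0.3, 0.5]
grip_width: 0.05
```

{"fn": "drive_tool", "kwargs": {"plan": [{"offset": [0,0,0.1],"delta_rot": [0,0,0],"jaw": 5},{"offset": [0,0,0.2],"delta_rot": [0,0,0],"jaw": 5},{"offset": [0,0,0.3],"delta_rot": [0,0,0],"jaw": 5},{"offset": [0,0,0.4],"delta_rot": [0,0,0],"jaw": 5},{"offset": [0,0,0.4],"delta_rot": [0,0,0],"jaw": 5},{"offset": [0,0,0.4],"delta_rot": [0,0,0],"jaw": 5},{"offset": [0,0,0.4],"delta_rot": [0,0,0],"jaw": 3.5},{"offset": [0,0,0.4],"delta_rot": [0,0,0],"jaw": 1.5}]}}

```text
time: 9.22
position: [0.4477, -0.3011, -0.0141]
tool_rot: [0.772, -0.635, 0.0, 0.0]
ft_force: [-0.3, -0.7, 0.3]
grip_width: 0.0429
```

{"fn": "drive_tool", "kwargs": {"plan": [{"offset": [0,0,0],"delta_rot": [0,0,0],"jaw": 1.5},{"offset": [0,0,0],"delta_rot": [0,0,0],"jaw": 1.5},{"offset": [0,0,0],"delta_rot": [0,0,0],"jaw": 1.5},{"offset": [0,0,0],"delta_rot": [0,0,0],"jaw": 1.5},{"offset": [0,0,0],"delta_rot": [0,0,0],"jaw": 1.5},{"offset": [0,0,0],"delta_rot": [0,0,0],"jaw": 1.5},{"offset": [0,0,0],"delta_rot": [0,0,0],"jaw": 1.5},{"offset": [0,0,0],"delta_rot": [0,0,0],"jaw": 1.5}]}}

```text
time: 9.88
position: [0.4476, -0.301, -0.0141]
tool_rot: [0.772, -0.635, -0.0, -0.0]
ft_force: [-0.9, -0.2, 0.4]
grip_width: 0.0193
```

{"fn": "drive_tool", "kwargs": {"plan": [{"offset": [0,0,0],"delta_rot": [0,0,0],"jaw": 1},{"offset": [0,0,0],"delta_rot": [0,0,0],"jaw": 1},{"offset": [0,0,-2],"delta_rot": [0,0,0],"jaw": 1},{"offset": [0,0,-5],"delta_rot": [0,0,0],"jaw": 1},{"offset": [0,0,-9],"delta_rot": [0,0,0],"jaw": 1},{"offset": [0,0,-13],"delta_rot": [0,0,0],"jaw": 1},{"offset": [0,0,-17],"delta_rot": [0,0,0],"jaw": 1},{"offset": [0,0,-18.5],"delta_rot": [0,0,0],"jaw": 1}], "squeeze": 58}}

```text
time: 10.55
position: [0.4495, -0.3029, 0.1756]
tool_rot: [0.773, -0.635, 0.004, 0.001]
ft_force: [1.3, -1.3, -4.0]
grip_width: 0.0191
```

Run:
```python
from h import *
delta([(.4476,-.3012,.18,-79.3)])
a=camera("side");b=camera("top")
cv2.imwrite("pics/side6.png",a[:,:,::-1]);cv2.imwrite("pics/top6.png",b[:,:,::-1])
s=[cv2.resize(x,(400,400),interpolation=cv2.INTER_CUBIC) for x in (a[240:340,240:340],b[180:280,330:430])]
cv2.imwrite("pics/crops6.png",np.hstack(s)[:,:,::-1])
```

```text
t 10.55 pos [ 0.4495 -0.3029  0.1756] yaw -78.83 tilt [ 0.0054 -0.0061 -1.    ] F [ 1.25 -1.25 -4.01] M [-0.2   0.15 -0.04] w 0.0191 q [-46.  25.  96.  -0.  58.  33.]
   [-0.21  0.15 -0.44] rz 0.5
```

View pics/crops6.png

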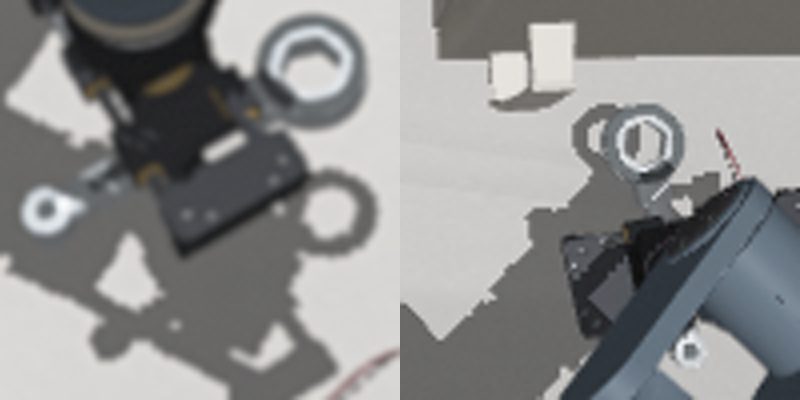

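Run:
```python
from h import *
h=.375
H,e=tri((317.6-h,257.3-h),(390.5-h,216.3-h));T,e2=tri((251.4-h,292.3-h),(402.5-h,267.3-h));print(H,e,T,e2,np.degrees(np.arctan2(*(H-T)[1::-1])),np.linalg.norm(H-T))
# same pixel approach for the originals
H,e=tri((318-h,288-h),(380-h,217.2-h));T,e2=tri((262-h,319.75-h),(389.7-h,261.75-h));print(H,e,T,e2,np.degrees(np.arctan2(*(H-T)[1::-1])),np.linalg.norm(H-T))
```

```text
[ 0.53757625 -0.28606095  0.21030759] 0.0010936190517420394 [ 0.37187698 -0.3182636   0.21768287] 0.0035941061012960893 10.997991890495056 0.1689605102353262
[ 0.53620086 -0.28348018  0.02732797] 0.001290196864181725 [ 0.36957994 -0.31485243  0.02920818] 0.0013277358864581918 10.663108142381788 0.1695590917397424
```

Run:
```python
from h import *
print(tri((372,206),(357,199)),plane("top",(340,193),.3), plane("top",(357,205),.1))
delta([(.45,-.15,.18,-62),(.5543,-.0129,.18,-30)])
a=cv2.imread("pics/side0.png")[:,:,::-1];crop(a,"b.png",330,170,80,60,8)
```

```text
(array([ 0.64753254, -0.20064337,  0.24471772]), np.float64(0.11932814672830998)) [ 0.60917052 -0.11773724  0.3       ] [ 0.57990498 -0.19102461  0.1       ]
t 10.65 pos [ 0.4492 -0.3028  0.1738] yaw -78.84 tilt [ 0.005  -0.0057 -1.    ] F [ 0.19 -0.59 -5.42] M [-0.16  0.19 -0.07] w 0.0195 q [-46.  26.  96.  -0.  58.  33.]
   [-14.97  -3.03  -0.62] rz -16.8
   [-26.41 -15.92  -0.62] rz -48.8
```

View pics/b.png

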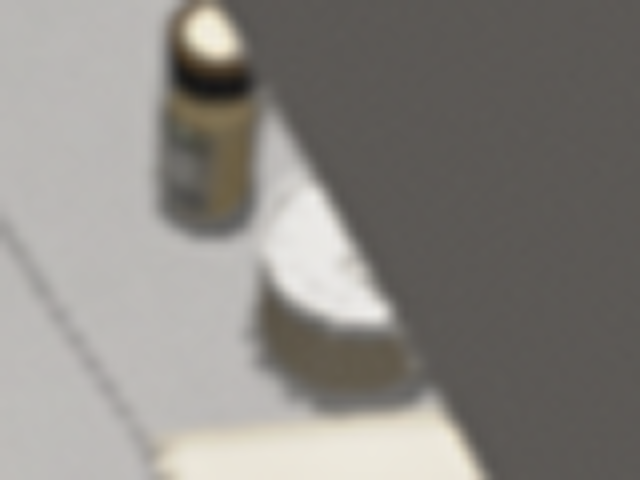

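{"fn": "drive_tool", "kwargs": {"plan": [{"offset": [-3,-0.6,-0.6],"delta_rot": [0,0,-4],"jaw": 1},{"offset": [-6,-1.2,-0.6],"delta_rot": [0,0,-8],"jaw": 1},{"offset": [-9,-1.8,-0.6],"delta_rot": [0,0,-12],"jaw": 1},{"offset": [-12,-2.4,-0.6],"delta_rot": [0,0,-16],"jaw": 1},{"offset": [-15,-4,-0.6],"delta_rot": [0,0,-21],"jaw": 1},{"offset": [-18,-7,-0.6],"delta_rot": [0,0,-28],"jaw": 1},{"offset": [-21,-10,-0.6],"delta_rot": [0,0,-35],"jaw": 1},{"offset": [-24,-13,-0.6],"delta_rot": [0,0,-42],"jaw": 1}]}}

```text
time: 11.32
position: [0.5261, -0.0404, 0.1741]
tool_rot: [0.95, -0.314, -0.003, 0.0]
ft_force: [0.1, -0.8, -4.3]
grip_width: 0.0192
```

Run:
```python
from h import *
delta([(.5543,-.0129,.18,-30)])
```

```text
t 11.32 pos [ 0.5261 -0.0404  0.1741] yaw -36.55 tilt [-0.0057  0.0011 -1.    ] F [ 0.1 -0.8 -4.3] M [-0.18  0.09 -0.02] w 0.0192 q [-17.  25.  97.  -0.  58.  20.]
   [ 0.62 -3.89 -0.59] rz -6.6
```

{"fn": "drive_tool", "kwargs": {"plan": [{"offset": [0.3,-2,0],"delta_rot": [0,0,-3],"jaw": 1},{"offset": [0.6,-3.9,0],"delta_rot": [0,0,-6.6],"jaw": 1},{"offset": [0.6,-3.9,0],"delta_rot": [0,0,-6.6],"jaw": 1},{"offset": [0.6,-3.9,0],"delta_rot": [0,0,-6.6],"jaw": 1},{"offset": [0.6,-3.9,0],"delta_rot": [0,0,-6.6],"jaw": 1},{"offset": [0.6,-3.9,0],"delta_rot": [0,0,-6.6],"jaw": 1},{"offset": [0.6,-3.9,0],"delta_rot": [0,0,-6.6],"jaw": 1},{"offset": [0.6,-3.9,0],"delta_rot": [0,0,-6.6],"jaw": 1}]}}

```text
time: 11.98
position: [0.5553, -0.0156, 0.1766]
tool_rot: [0.965, -0.262, -0.0, 0.0]
ft_force: [0.0, 0.8, -3.7]
grip_width: 0.0193
```

Run:
```python
from h import *
delta([(.5543,-.0129,.15,-30)])
a=camera("side");b=camera("top")
cv2.imwrite("pics/side7.png",a[:,:,::-1]);cv2.imwrite("pics/top7.png",b[:,:,::-1])
s=[cv2.resize(x,(400,400),interpolation=cv2.INTER_CUBIC) for x in (a[120:200,250:330],b[150:230,245:325])]
cv2.imwrite("pics/crops7.png",np.hstack(s)[:,:,::-1])
```

```text
t 11.98 pos [ 0.5553 -0.0156  0.1766] yaw -30.37 tilt [-8.e-04  0.e+00 -1.e+00] F [ 0.02  0.76 -3.74] M [-0.17  0.14  0.05] w 0.0193 q [-13.  27.  93.  -0.  60.  17.]
   [-0.23 -0.19  2.66] rz -0.4
```

View pics/crops7.png

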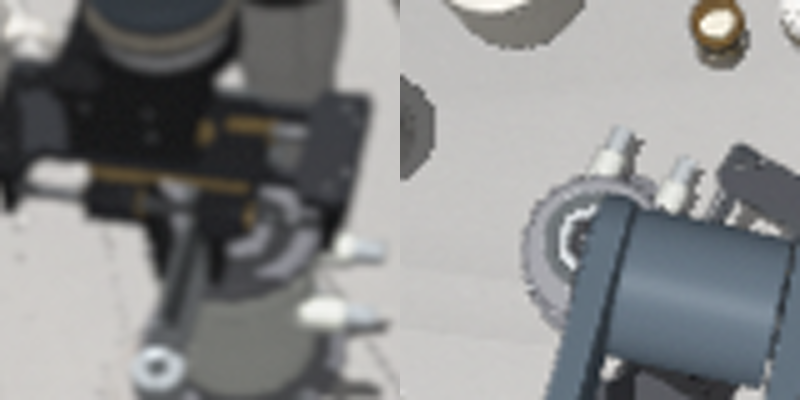

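Run:
```python
from h import *
for f in (45,30,15): 
  c=np.radians(f); delta([(.599-.09*np.cos(c),.065-.09*np.sin(c),.175,f-90)])
```

```text
t 12.08 pos [ 0.5557 -0.0155  0.1769] yaw -30.35 tilt [-0.e+00 -1.e-04 -1.e+00] F [ 0.75 -0.68 -4.76] M [-0.16  0.13  0.07] w 0.0194 q [-13.  26.  93.  -0.  60.  17.]
   [-2.6  -0.43  0.19] rz 14.6
t 12.08 pos [ 0.5557 -0.0155  0.1769] yaw -30.35 tilt [-0.e+00 -1.e-04 -1.e+00] F [ 0.75 -0.68 -4.76] M [-0.16  0.13  0.07] w 0.0194 q [-13.  26.  93.  -0.  60.  17.]
   [-4.78 -1.31  0.19] rz 29.6
t 12.08 pos [ 0.5557 -0.0155  0.1769] yaw -30.35 tilt [-0.e+00 -1.e-04 -1.e+00] F [ 0.75 -0.68 -4.76] M [-0.16  0.13  0.07] w 0.0194 q [-13.  26.  93.  -0.  60.  17.]
   [-6.65 -2.73  0.19] rz 44.6
```

{"fn": "drive_tool", "kwargs": {"plan": [{"offset": [-1.2,-0.2,0.1],"delta_rot": [0,0,7],"jaw": 1},{"offset": [-2.4,-0.4,0.1],"delta_rot": [0,0,14],"jaw": 1},{"offset": [-3.5,-0.8,0.2],"delta_rot": [0,0,21],"jaw": 1},{"offset": [-4.6,-1.2,0.2],"delta_rot": [0,0,28],"jaw": 1},{"offset": [-5.6,-1.8,0.2],"delta_rot": [0,0,35],"jaw": 1},{"offset": [-6.65,-2.7,0.2],"delta_rot": [0,0,42],"jaw": 1},{"offset": [-6.65,-2.7,0.2],"delta_rot": [0,0,44.6],"jaw": 1},{"offset": [-6.65,-2.7,0.2],"delta_rot": [0,0,44.6],"jaw": 1}]}}

```text
time: 12.75
position: [0.5117, 0.0424, 0.1752]
tool_rot: [0.794, -0.608, 0.0, -0.0]
ft_force: [0.3, 0.1, -4.1]
grip_width: 0.0194
```

Run:
```python
from h import *
delta([(.5121,.0417,.15,-75)])
a=camera("side");b=camera("top")
cv2.imwrite("pics/side8.png",a[:,:,::-1]);cv2.imwrite("pics/top8.png",b[:,:,::-1])
s=[cv2.resize(x,(400,400),interpolation=cv2.INTER_CUBIC) for x in (a[120:200,250:330],b[150:230,245:325])]
cv2.imwrite("pics/crops8.png",np.hstack(s)[:,:,::-1])
```

```text
t 12.75 pos [0.5117 0.0424 0.1752] yaw -74.89 tilt [ 2.e-04  0.e+00 -1.e+00] F [ 0.27  0.05 -4.11] M [-0.08  0.2  -0.  ] w 0.0194 q [-8. 24. 99.  0. 57. 67.]
   [ 0.08 -0.02  2.52] rz 0.1
```

View pics/crops8.png

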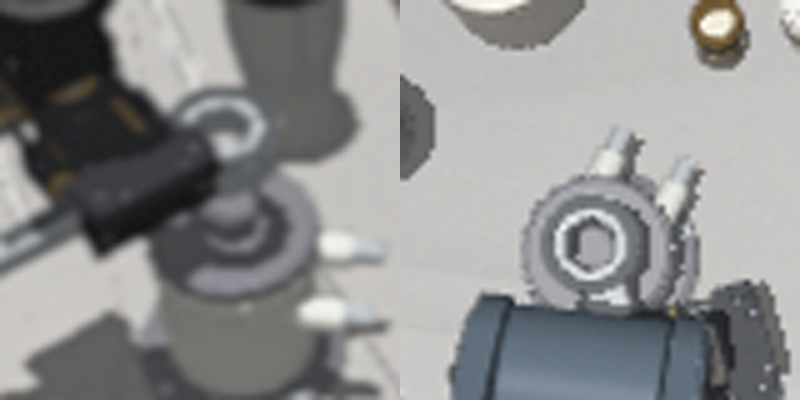

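Run:
```python
from h import *
a=cv2.imread("pics/side8.png");b=cv2.imread("pics/top8.png")
b0=cv2.imread("pics/top0.png");a0=cv2.imread("pics/side0.png")
h=[cv2.resize(b0[180:220,265:305],(400,400),interpolation=cv2.INTER_CUBIC),cv2.resize(b[180:220,265:305],(400,400),interpolation=cv2.INTER_CUBIC)]
cv2.imwrite("pics/hx.png",np.hstack(h))
h=[cv2.resize(a0[140:180,277:317],(400,400),interpolation=cv2.INTER_CUBIC),cv2.resize(a[130:170,275:315],(400,400),interpolation=cv2.INTER_CUBIC)]
cv2.imwrite("pics/hs.png",np.hstack(h))
```

```text
(no output)
```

View pics/hx.png

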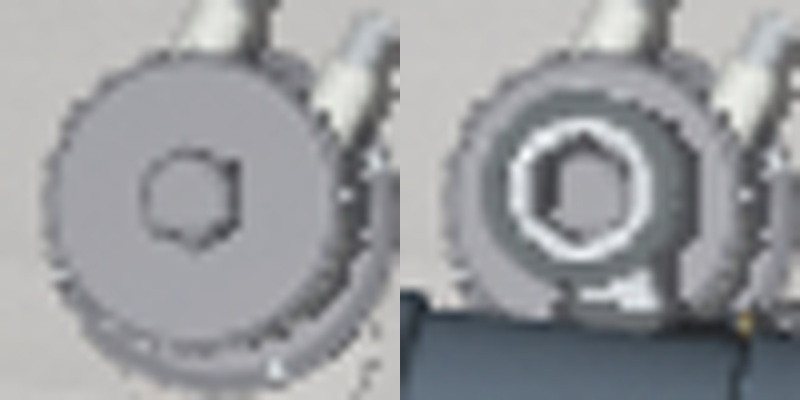

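View pics/hs.png

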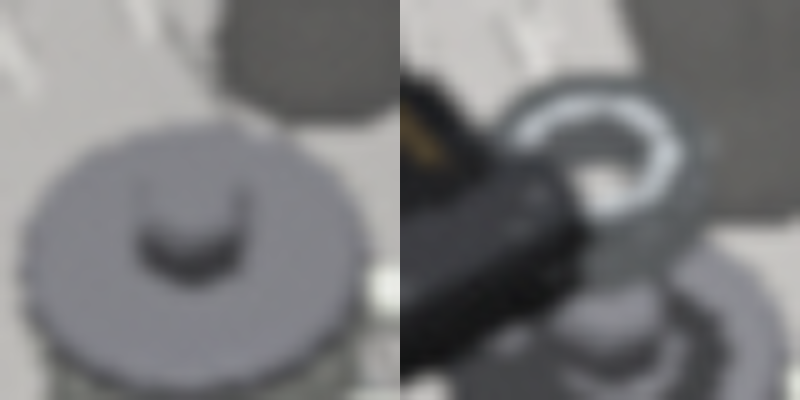

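Run:
```python
from h import *
H=plane("top",(283.65,199.45),.148);F=plane("top",(283.95,199.55),.126);W=plane("top",(282.7,198.5),.2125)
print(H,F,W)
# side: flange ellipse; hex top; ring annulus
# flange left 22,right 370; top 122 bottom 392 -> centre
Fs=plane("side",(277+19.6-.45,140+25.7-.45),.126)
Ws=plane("side",(275+(600-400)/10-.45,130+15.2-.45),.2125)
print(Fs,Ws, "diff top",(F+H)/2-W,"side",Fs-Ws)
o=get_obs();p=o["position"];print(p, p+.09*np.array([np.cos(np.radians(15.1)),np.sin(np.radians(15.1)),0]))
```

```text
[0.60104391 0.06668292 0.148     ] [0.60195412 0.06760339 0.126     ] [0.60045348 0.06398788 0.2125    ]
[0.59978234 0.06710226 0.126     ] [0.60129838 0.06953297 0.2125    ] diff top [ 0.00104553  0.00315527 -0.0755    ] side [-0.00151604 -0.00243071 -0.0865    ]
[0.5124136  0.041705   0.17517935] [0.59930613 0.0651504  0.17517935]
```

{"fn": "drive_tool", "kwargs": {"plan": [{"offset": [0,0,0.8],"delta_rot": [0,0,0],"jaw": 1},{"offset": [0,0,1.6],"delta_rot": [0,0,0],"jaw": 1},{"offset": [0,0,2.4],"delta_rot": [0,0,0],"jaw": 1},{"offset": [0,0,3.2],"delta_rot": [0,0,0],"jaw": 1},{"offset": [0,0,3.2],"delta_rot": [0,0,0],"jaw": 1},{"offset": [0,0,3.2],"delta_rot": [0,0,0],"jaw": 1},{"offset": [0,0,3.2],"delta_rot": [0,0,0],"jaw": 1},{"offset": [0,0,3.2],"delta_rot": [0,0,0],"jaw": 1}]}}

```text
time: 13.52
position: [0.5126, 0.042, 0.1431]
tool_rot: [0.794, -0.608, 0.0, -0.0]
ft_force: [0.3, -0.1, -3.9]
grip_width: 0.0194
```

Run:
```python
from h import *
delta([(.5121,.0417,.15,-75)])
a=camera("side");b=camera("top")
cv2.imwrite("pics/side9.png",a[:,:,::-1]);cv2.imwrite("pics/top9.png",b[:,:,::-1])
s=[cv2.resize(x,(400,400),interpolation=cv2.INTER_CUBIC) for x in (a[135:175,277:317],b[180:220,265:305])]
cv2.imwrite("pics/crops9.png",np.hstack(s)[:,:,::-1])
```

```text
t 13.52 pos [0.5126 0.042  0.1431] yaw -74.88 tilt [ 8.e-04 -1.e-04 -1.e+00] F [ 0.3  -0.06 -3.88] M [-0.13  0.21  0.01] w 0.0194 q [ -8.  26. 101.   0.  52.  67.]
   [ 0.01  0.05 -0.69] rz 0.1
```

View pics/crops9.png

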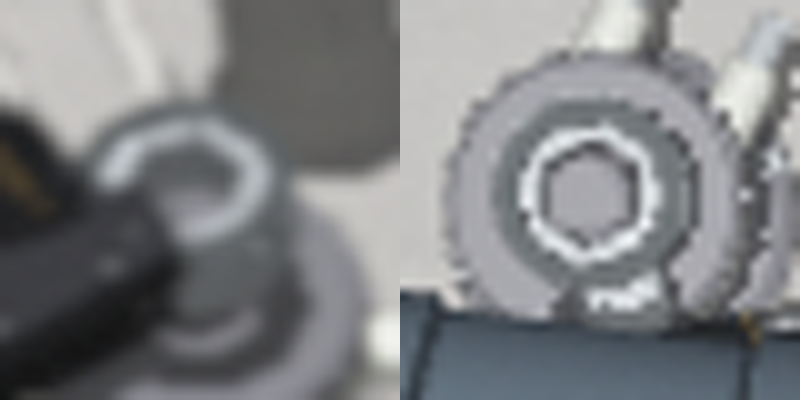

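Run:
```python
from h import *
b=cv2.imread("pics/top9.png").astype(int);g=b.mean(2)
sub=g[180:208,272:296]; 
m=(g>182); m[:190]&=True
M=np.zeros_like(m);M[190:209,274:295]=m[190:209,274:295]
ys,xs=np.nonzero(M);print(xs.min(),xs.max(),ys.min(),ys.max(),(xs.min()+xs.max())/2,(ys.min()+ys.max())/2,len(xs))
W=plane("top",(265+19-.45,180+19.75-.45),.181);print("ring top",W)
print("hex",plane("top",(283.65,199.45),.148),"flange",plane("top",(283.95,199.55),.126))
Ws=plane("side",(277+18.3-.45,135+18-.45),.181);print("ring side",Ws,"flange side",plane("side",(277+19.6-.45,140+25.7-.45),.126))
print(tri((277+18.3-.45,135+18-.45),(283.55,199.3)),tri((277+19.6-.45,140+25.7-.45),(283.95,199.55)))
```

```text
277 290 193 208 283.5 200.5 57
ring top [0.59963679 0.06406175 0.181     ]
hex [0.60104391 0.06668292 0.148     ] flange [0.60195412 0.06760339 0.126     ]
ring side [0.59984656 0.06873959 0.181     ] flange side [0.59978234 0.06710226 0.126     ]
(array([0.59891903, 0.06363584, 0.18666718]), np.float64(0.0007896678336396688)) (array([0.60103645, 0.06791841, 0.1248032 ]), np.float64(0.002015903921068184))
```

```bash
cat >> h.py <<'E'
def circfit(n,im,c0,z,r,spread=.006,img=None):
    """radial-edge fit: for world circle guess centre c0, height z, radius r: find strongest gradient along each radial direction, robust circle fit"""
    from scipy.ndimage import map_coordinates
    from scipy.optimize import least_squares
    g=cv2.GaussianBlur(im.astype(np.float32).mean(2),(0,0),.6)
    th=np.radians(np.arange(0,360,4)); rr=np.linspace(r-spread,r+spread,61)
    P=[];
    for t in th:
        X=np.stack([c0[0]+rr*np.cos(t),c0[1]+rr*np.sin(t),np.full_like(rr,z)],1)
        uv=proj(n,X); v=map_coordinates(g,[uv[:,1],uv[:,0]],order=1)
        d=np.gradient(v); k=np.argmax(abs(d)); P.append([*X[k,:2],abs(d[k])])
    P=np.array(P)
    f=least_squares(lambda x:(np.hypot(P[:,0]-x[0],P[:,1]-x[1])-r),[*c0],loss="soft_l1",f_scale=.0007)
    res=np.hypot(P[:,0]-f.x[0],P[:,1]-f.x[1])-r
    return f.x, np.median(abs(res)), (abs(res)<.0015).mean()
E
python3 - <<'E'
from h import *
L=lambda f:cv2.imread(f"pics/{f}.png")
for z in(.126,): 
    c=(.6,.066)
    for i in range(2): c,*q=circfit("top",L("top0"),c,z,.053); 
    print("flange top0",c,q)
    c=(.6,.066)
    for i in range(2): c,*q=circfit("side",L("side0"),c,z,.053); 
    print("flange side0",c,q)
for f,z in(("top8",.2125),("top9",.181)):
    c=(.6,.0645)
    for i in range(2): c,*q=circfit("top",L(f),c,z,.033,.005)
    print(f,c,q)
for f,z in(("side8",.2125),("side9",.181)):
    c=(.6,.0675)
    for i in range(2): c,*q=circfit("side",L(f),c,z,.033,.005)
    print(f,c,q)
E
```

```text
flange top0 [0.60005126 0.06797575] [np.float64(0.0028694125498060358), np.float64(0.3111111111111111)]
flange side0 [0.6001752 0.0700491] [np.float64(0.0014370666643478067), np.float64(0.5222222222222223)]
top8 [0.59974987 0.06176076] [np.float64(0.0020180220484767204), np.float64(0.37777777777777777)]
top9 [0.60032242 0.06142597] [np.float64(0.0018429744854929625), np.float64(0.4)]
side8 [0.59185779 0.07190693] [np.float64(0.0013505580500943366), np.float64(0.5222222222222223)]
side9 [0.5976637 0.0688947] [np.float64(0.003293848014660301), np.float64(0.18888888888888888)]
```

{"fn": "drive_tool", "kwargs": {"plan": [{"offset": [-0.19,-0.17,0],"delta_rot": [0,0,0],"jaw": 1},{"offset": [-0.19,-0.17,0.3],"delta_rot": [0,0,0],"jaw": 1},{"offset": [-0.19,-0.17,0.5],"delta_rot": [0,0,0],"jaw": 1},{"offset": [-0.19,-0.17,0.7],"delta_rot": [0,0,0],"jaw": 1},{"offset": [-0.19,-0.17,0.9],"delta_rot": [0,0,0],"jaw": 1},{"offset": [-0.19,-0.17,1.0],"delta_rot": [0,0,0],"jaw": 1},{"offset": [-0.19,-0.17,1.1],"delta_rot": [0,0,0],"jaw": 1},{"offset": [-0.19,-0.17,1.1],"delta_rot": [0,0,0],"jaw": 1}]}}

```text
time: 14.28
position: [0.5132, 0.0443, 0.1316]
tool_rot: [0.794, -0.608, -0.0, 0.0]
ft_force: [0.2, -0.3, -4.1]
grip_width: 0.0197
```

Run:
```python
from h import *
delta([(.5138,.0442,.129,-75)])
a=camera("side");b=camera("top")
cv2.imwrite("pics/side10.png",a[:,:,::-1]);cv2.imwrite("pics/top10.png",b[:,:,::-1])
s=[cv2.resize(x,(400,400),interpolation=cv2.INTER_CUBIC) for x in (a[135:175,277:317],b[180:220,265:305])]
cv2.imwrite("pics/crops10.png",np.hstack(s)[:,:,::-1])
```

```text
t 14.28 pos [0.5132 0.0443 0.1316] yaw -74.89 tilt [-4.e-04  1.e-04 -1.e+00] F [ 0.25 -0.28 -4.07] M [-0.03  0.27  0.04] w 0.0197 q [ -8.  27. 102.   0.  51.  67.]
   [ 0.03 -0.06  0.26] rz 0.1
```

View pics/crops10.png

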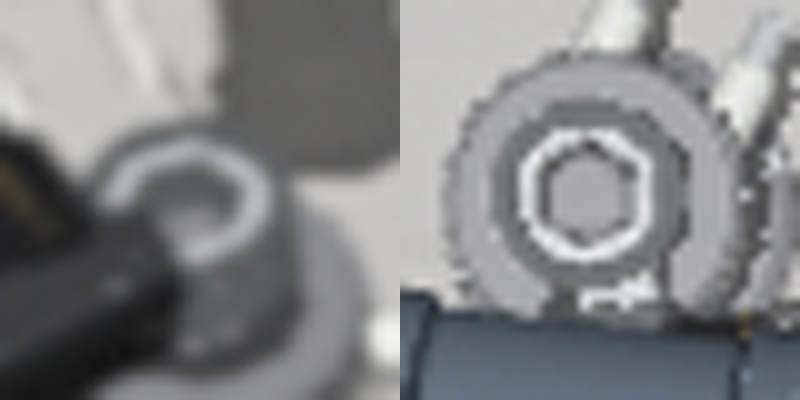

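{"fn": "drive_tool", "kwargs": {"plan": [{"offset": [0,0,0.1],"delta_rot": [0,0,0],"jaw": 1},{"offset": [0,0,0.2],"delta_rot": [0,0,0],"jaw": 1},{"offset": [0,0,0.2],"delta_rot": [0,0,0],"jaw": 1},{"offset": [0,0,0.3],"delta_rot": [0,0,0],"jaw": 1},{"offset": [0,0,0.3],"delta_rot": [0,0,0],"jaw": 1},{"offset": [0,0,0.4],"delta_rot": [0,0,0],"jaw": 1},{"offset": [0,0,0.4],"delta_rot": [0,0,0],"jaw": 1},{"offset": [0,0,0.4],"delta_rot": [0,0,0],"jaw": 1}]}}

```text
time: 15.05
position: [0.5135, 0.0444, 0.1282]
tool_rot: [0.794, -0.608, 0.0, -0.0]
ft_force: [-1.0, 0.4, 0.2]
grip_width: 0.0193
```

Run:
```python
from h import *
delta([(.5138,.0442,.129,-75)])
```

```text
t 15.05 pos [0.5135 0.0444 0.1282] yaw -74.88 tilt [ 7.e-04  1.e-04 -1.e+00] F [-1.02  0.37  0.24] M [0.31 0.05 0.16] w 0.0193 q [ -8.  28. 102.   0.  50.  67.]
   [ 0.02 -0.03 -0.08] rz 0.1
```

{"fn": "drive_tool", "kwargs": {"plan": [{"offset": [-0.31,0,0],"delta_rot": [0,0,2],"jaw": 1},{"offset": [-0.63,-0.02,0],"delta_rot": [0,0,4],"jaw": 1},{"offset": [-0.94,-0.05,0],"delta_rot": [0,0,6],"jaw": 1},{"offset": [-1.25,-0.09,0],"delta_rot": [0,0,8],"jaw": 1},{"offset": [-1.56,-0.14,0],"delta_rot": [0,0,10],"jaw": 1},{"offset": [-1.56,-0.14,0],"delta_rot": [0,0,10],"jaw": 1},{"offset": [-1.56,-0.14,0],"delta_rot": [0,0,10],"jaw": 1},{"offset": [-1.56,-0.14,0],"delta_rot": [0,0,10],"jaw": 1}]}}

```text
time: 15.72
position: [0.5102, 0.06, 0.128]
tool_rot: [0.738, -0.674, -0.0, 0.0]
ft_force: [-1.9, 2.2, 3.2]
grip_width: 0.0197
```

Run:
```python
from h import *
delta([(.5138,.0442,.129,-75)])
a=camera("side");b=camera("top")
delta([])
cv2.imwrite("pics/side11.png",a[:,:,::-1]);cv2.imwrite("pics/top11.png",b[:,:,::-1])
s=[cv2.resize(x,(400,400),interpolation=cv2.INTER_CUBIC) for x in (a[135:175,277:317],b[180:220,265:305])]
cv2.imwrite("pics/crops11.png",np.hstack(s)[:,:,::-1])
```

```text
t 15.72 pos [0.5102 0.06   0.128 ] yaw -84.82 tilt [-6.e-04  5.e-04 -1.e+00] F [-1.89  2.16  3.17] M [0.58 0.25 0.41] w 0.0197 q [ -6.  28. 102.   0.  50.  79.]
   [ 1.6  -0.22 -0.1 ] rz -9.8
t 15.82 pos [0.5102 0.0599 0.1279] yaw -84.85 tilt [-6.e-04  5.e-04 -1.e+00] F [-3.6   3.59  3.05] M [0.67 0.28 0.34] w 0.0192 q [ -6.  28. 102.   0.  50.  79.]
```

View pics/crops11.png

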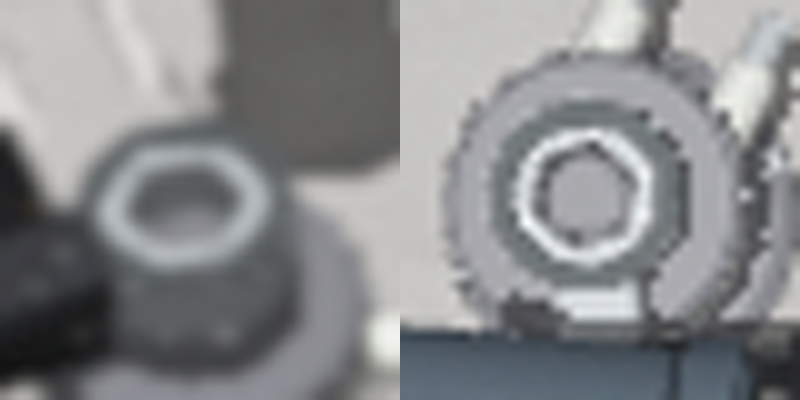

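{"fn": "drive_tool", "kwargs": {"plan": [{"offset": [0,0,-0.1],"delta_rot": [0,0,0],"jaw": 1},{"offset": [-0.08,0.06,-0.1],"delta_rot": [0,0,0],"jaw": 1},{"offset": [-0.16,0.13,-0.1],"delta_rot": [0,0,0],"jaw": 1},{"offset": [-0.16,0.13,-0.1],"delta_rot": [0,0,0],"jaw": 1},{"offset": [-0.16,0.13,-0.1],"delta_rot": [0,0,0],"jaw": 1},{"offset": [-0.16,0.13,0],"delta_rot": [0,0,0],"jaw": 1},{"offset": [-0.16,0.13,0],"delta_rot": [0,0,0],"jaw": 1},{"offset": [-0.16,0.13,0],"delta_rot": [0,0,0],"jaw": 1}]}}

```text
time: 16.48
position: [0.5099, 0.0609, 0.1281]
tool_rot: [0.738, -0.675, 0.001, -0.0]
ft_force: [-0.2, 0.4, 1.8]
grip_width: 0.0194
```

Run:
```python
from h import *
delta([])
```

```text
t 16.48 pos [0.5099 0.0609 0.1281] yaw -84.90 tilt [ 1.6e-03 -4.0e-04 -1.0e+00] F [-0.18  0.36  1.84] M [ 0.11 -0.31  0.12] w 0.0194 q [ -6.  28. 102.  -0.  50.  79.]
```

{"fn": "drive_tool", "kwargs": {"plan": [{"offset": [-0.31,0,-0.05],"delta_rot": [0,0,2],"jaw": 1},{"offset": [-0.63,-0.02,-0.05],"delta_rot": [0,0,4],"jaw": 1},{"offset": [-0.94,-0.05,-0.05],"delta_rot": [0,0,6],"jaw": 1},{"offset": [-1.25,-0.09,-0.05],"delta_rot": [0,0,8],"jaw": 1},{"offset": [-1.56,-0.14,-0.05],"delta_rot": [0,0,10],"jaw": 1},{"offset": [-1.56,-0.14,-0.05],"delta_rot": [0,0,10],"jaw": 1},{"offset": [-1.56,-0.14,-0.05],"delta_rot": [0,0,10],"jaw": 1},{"offset": [-1.56,-0.14,-0.05],"delta_rot": [0,0,10],"jaw": 1}]}}

```text
time: 17.15
position: [0.5098, 0.0767, 0.1285]
tool_rot: [-0.677, 0.736, -0.0, 0.0]
ft_force: [0.9, 0.2, 0.9]
grip_width: 0.0191
```

Run:
```python
from h import *
a=camera("side");b=camera("top")
delta([])
cv2.imwrite("pics/side12.png",a[:,:,::-1]);cv2.imwrite("pics/top12.png",b[:,:,::-1])
s=[cv2.resize(x,(400,400),interpolation=cv2.INTER_CUBIC) for x in (a[135:175,277:317],b[180:220,265:305])]
cv2.imwrite("pics/crops12.png",np.hstack(s)[:,:,::-1])
```

```text
t 17.25 pos [0.5097 0.0767 0.1285] yaw -94.87 tilt [ 1.3e-03  1.0e-04 -1.0e+00] F [1.22 1.09 0.76] M [ 0.28 -0.45  0.18] w 0.0192 q [ -4.  28. 102.   0.  50.  91.]
```

View pics/crops12.png

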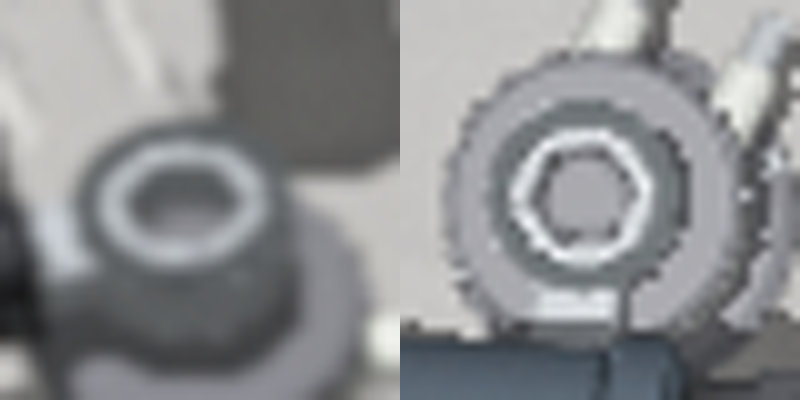

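{"fn": "drive_tool", "kwargs": {"plan": [{"offset": [-0.47,-0.01,0],"delta_rot": [0,0,3],"jaw": 1},{"offset": [-0.94,-0.05,0],"delta_rot": [0,0,6],"jaw": 1},{"offset": [-1.41,-0.11,0],"delta_rot": [0,0,9],"jaw": 1},{"offset": [-1.87,-0.2,0],"delta_rot": [0,0,12],"jaw": 1},{"offset": [-2.33,-0.31,0],"delta_rot": [0,0,15],"jaw": 1},{"offset": [-2.78,-0.44,0],"delta_rot": [0,0,18],"jaw": 1},{"offset": [-3.08,-0.54,0],"delta_rot": [0,0,20],"jaw": 1},{"offset": [-3.08,-0.54,0],"delta_rot": [0,0,20],"jaw": 1}]}}

```text
time: 17.92
position: [0.5178, 0.1075, 0.1283]
tool_rot: [-0.538, 0.843, -0.0, 0.001]
ft_force: [1.4, 2.8, -0.5]
grip_width: 0.0193
```

Run:
```python
from h import *
delta([])
```

```text
t 17.92 pos [0.5178 0.1075 0.1283] yaw -114.87 tilt [ 1.1e-03  2.0e-04 -1.0e+00] F [ 1.37  2.75 -0.47] M [ 0.28 -0.38  0.23] w 0.0193 q [ -0.  29. 100.   0.  51. 114.]
```

{"fn": "drive_tool", "kwargs": {"plan": [{"offset": [-0.47,-0.01,0],"delta_rot": [0,0,3],"jaw": 1},{"offset": [-0.94,-0.05,0],"delta_rot": [0,0,6],"jaw": 1},{"offset": [-1.41,-0.11,0],"delta_rot": [0,0,9],"jaw": 1},{"offset": [-1.87,-0.2,0],"delta_rot": [0,0,12],"jaw": 1},{"offset": [-2.33,-0.31,0],"delta_rot": [0,0,15],"jaw": 1},{"offset": [-2.33,-0.31,0],"delta_rot": [0,0,15],"jaw": 1},{"offset": [-2.33,-0.31,0.1],"delta_rot": [0,0,15],"jaw": 1},{"offset": [-2.33,-0.31,0.1],"delta_rot": [0,0,15],"jaw": 1}]}}

```text
time: 18.58
position: [0.5301, 0.1267, 0.1271]
tool_rot: [-0.424, 0.906, -0.0, 0.0]
ft_force: [3.0, 2.9, -3.1]
grip_width: 0.0194
```

Run:
```python
from h import *
a=camera("side");b=camera("top")
delta([])
cv2.imwrite("pics/side13.png",a[:,:,::-1]);cv2.imwrite("pics/top13.png",b[:,:,::-1])
s=[cv2.resize(x,(400,400),interpolation=cv2.INTER_CUBIC) for x in (a[135:175,277:317],b[180:220,265:305])]
cv2.imwrite("pics/crops13.png",np.hstack(s)[:,:,::-1])
```

```text
t 18.68 pos [0.5301 0.1267 0.1273] yaw -129.84 tilt [ 8.e-04  1.e-04 -1.e+00] F [ 3.3   2.84 -2.35] M [ 0.5  -0.52  0.43] w 0.0194 q [  2.  30.  98.   0.  53. 132.]
```

View pics/crops13.png

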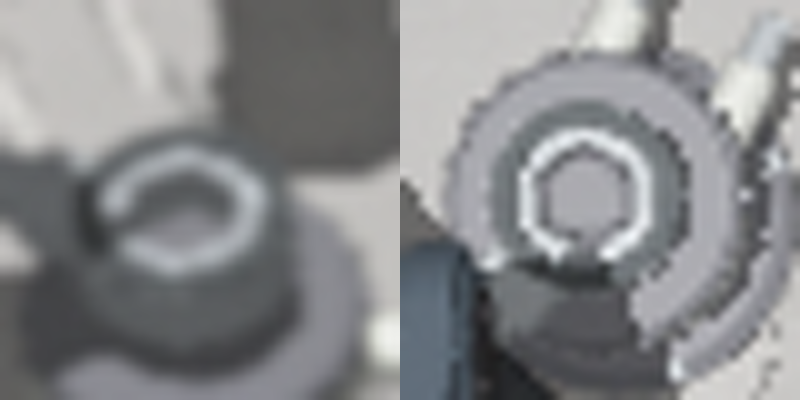

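{"fn": "drive_tool", "kwargs": {"plan": [{"offset": [-0.1,-0.01,0],"delta_rot": [0,0,0],"jaw": 1},{"offset": [-0.18,-0.02,0],"delta_rot": [0,0,0],"jaw": 1},{"offset": [-0.18,-0.02,0],"delta_rot": [0,0,0],"jaw": 1},{"offset": [-0.18,-0.02,0.1],"delta_rot": [0,0,0],"jaw": 1},{"offset": [-0.18,-0.02,0.1],"delta_rot": [0,0,0],"jaw": 1},{"offset": [-0.18,-0.02,0.2],"delta_rot": [0,0,0],"jaw": 1},{"offset": [-0.18,-0.02,0.2],"delta_rot": [0,0,0],"jaw": 1},{"offset": [-0.18,-0.02,0.2],"delta_rot": [0,0,0],"jaw": 1}]}}

```text
time: 19.35
position: [0.5308, 0.128, 0.1252]
tool_rot: [-0.423, 0.906, 0.0, -0.0]
ft_force: [2.3, 0.2, -2.9]
grip_width: 0.0195
```

Run:
```python
from h import *
delta([])
```

```text
t 19.35 pos [0.5308 0.128  0.1252] yaw -129.89 tilt [-7.e-04 -3.e-04 -1.e+00] F [ 2.27  0.19 -2.92] M [-0.08 -0.2   0.15] w 0.0195 q [  2.  30.  98.  -0.  52. 132.]
```

{"fn": "drive_tool", "kwargs": {"plan": [{"offset": [-0.04,-0.05,0.1],"delta_rot": [0,0,0],"jaw": 1},{"offset": [-0.06,-0.07,0.15],"delta_rot": [0,0,0],"jaw": 1},{"offset": [-0.06,-0.07,0.2],"delta_rot": [0,0,0],"jaw": 1},{"offset": [-0.06,-0.07,0.25],"delta_rot": [0,0,0],"jaw": 1},{"offset": [-0.06,-0.07,0.3],"delta_rot": [0,0,0],"jaw": 1},{"offset": [-0.06,-0.07,0.35],"delta_rot": [0,0,0],"jaw": 1},{"offset": [-0.06,-0.07,0.4],"delta_rot": [0,0,0],"jaw": 1},{"offset": [-0.06,-0.07,0.4],"delta_rot": [0,0,0],"jaw": 1}]}}

```text
time: 20.02
position: [0.5314, 0.1282, 0.1211]
tool_rot: [-0.423, 0.906, 0.0, -0.001]
ft_force: [0.4, -0.5, -4.0]
grip_width: 0.0192
```

Run:
```python
from h import *
delta([])
```

```text
t 20.02 pos [0.5314 0.1282 0.1211] yaw -129.89 tilt [-0.0012  0.     -1.    ] F [ 0.4  -0.46 -3.96] M [ 0.08  0.22 -0.02] w 0.0192 q [  2.  30.  98.   0.  52. 132.]
```

{"fn": "drive_tool", "kwargs": {"plan": [{"offset": [0,0,0.15],"delta_rot": [0,0,0],"jaw": 1},{"offset": [0,0,0.3],"delta_rot": [0,0,0],"jaw": 1},{"offset": [0,0,0.45],"delta_rot": [0,0,0],"jaw": 1},{"offset": [0,0,0.6],"delta_rot": [0,0,0],"jaw": 1},{"offset": [0,0,0.7],"delta_rot": [0,0,0],"jaw": 1},{"offset": [0,0,0.75],"delta_rot": [0,0,0],"jaw": 1},{"offset": [0,0,0.8],"delta_rot": [0,0,0],"jaw": 1},{"offset": [0,0,0.8],"delta_rot": [0,0,0],"jaw": 1}]}}

```text
time: 20.68
position: [0.5319, 0.1281, 0.1132]
tool_rot: [-0.424, 0.906, 0.0, -0.0]
ft_force: [0.5, 0.2, -3.8]
grip_width: 0.0194
```

Run:
```python
from h import *
a=camera("side");b=camera("top")
delta([])
cv2.imwrite("pics/side14.png",a[:,:,::-1]);cv2.imwrite("pics/top14.png",b[:,:,::-1])
s=[cv2.resize(x,(400,400),interpolation=cv2.INTER_CUBIC) for x in (a[135:185,272:322],b[180:220,265:305])]
cv2.imwrite("pics/crops14.png",np.hstack(s)[:,:,::-1])
```

```text
t 20.78 pos [0.532  0.1281 0.1134] yaw -129.89 tilt [ 0.  0. -1.] F [ 0.25  0.66 -3.81] M [0.09 0.18 0.01] w 0.0193 q [  2.  31.  98.   0.  51. 132.]
```

View pics/crops14.png

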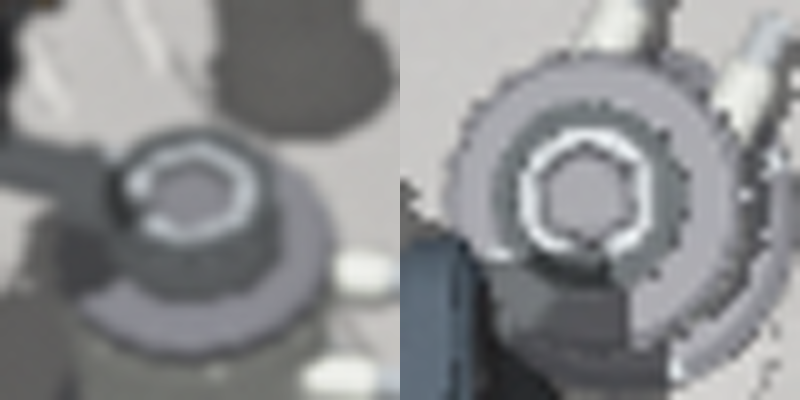

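{"fn": "drive_tool", "kwargs": {"plan": [{"offset": [0,0,0.04],"delta_rot": [0,0,0],"jaw": 1},{"offset": [0,0,0.08],"delta_rot": [0,0,0],"jaw": 1},{"offset": [0,0,0.12],"delta_rot": [0,0,0],"jaw": 1},{"offset": [0,0,0.16],"delta_rot": [0,0,0],"jaw": 1},{"offset": [0,0,0.2],"delta_rot": [0,0,0],"jaw": 1},{"offset": [0,0,0.2],"delta_rot": [0,0,0],"jaw": 1},{"offset": [0,0,0.2],"delta_rot": [0,0,0],"jaw": 1},{"offset": [0,0,0.2],"delta_rot": [0,0,0],"jaw": 1}]}}

```text
time: 21.45
position: [0.532, 0.1282, 0.1115]
tool_rot: [-0.424, 0.906, -0.0, 0.0]
ft_force: [-1.2, -0.1, -2.2]
grip_width: 0.0194
```

Run:
```python
from h import *
delta([])
```

```text
t 21.45 pos [0.532  0.1282 0.1115] yaw -129.88 tilt [ 1.e-04  0.e+00 -1.e+00] F [-1.17 -0.11 -2.17] M [0.06 0.27 0.02] w 0.0194 q [  2.  31.  98.   0.  51. 132.]
```

{"fn": "drive_tool", "kwargs": {"plan": [{"offset": [0.94,-0.05,-0.05],"delta_rot": [0,0,-6],"jaw": 1},{"offset": [1.87,-0.2,-0.05],"delta_rot": [0,0,-12],"jaw": 1},{"offset": [2.78,-0.44,-0.05],"delta_rot": [0,0,-18],"jaw": 1},{"offset": [3.66,-0.78,-0.05],"delta_rot": [0,0,-24],"jaw": 1},{"offset": [4.5,-1.21,-0.05],"delta_rot": [0,0,-30],"jaw": 1},{"offset": [5.29,-1.72,-0.05],"delta_rot": [0,0,-36],"jaw": 1},{"offset": [6.02,-2.31,-0.05],"delta_rot": [0,0,-42],"jaw": 1},{"offset": [6.69,-2.98,-0.05],"delta_rot": [0,0,-48],"jaw": 1}]}}

```text
time: 22.12
position: [0.5109, 0.0568, 0.1118]
tool_rot: [0.757, -0.653, -0.001, 0.001]
ft_force: [-1.7, -1.4, -2.6]
grip_width: 0.0193
```

Run:
```python
from h import *
b=camera("top");delta([])
crop(b,"t15.png",265,180,40,40,10)
```

```text
t 22.17 pos [0.5111 0.0554 0.1118] yaw -81.40 tilt [-0.0022 -0.0016 -1.    ] F [-2.37  1.32 -1.9 ] M [0.08 0.59 0.19] w 0.0193 q [ -6.  29. 103.  -0.  48.  75.]
```

View pics/t15.png

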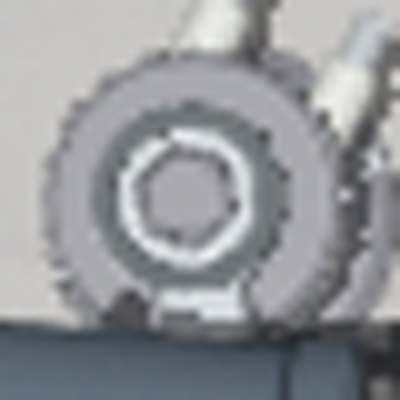

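{"fn": "drive_tool", "kwargs": {"plan": [{"offset": [0.94,0.0,0],"delta_rot": [0,0,-6],"jaw": 1},{"offset": [1.87,-0.14,0],"delta_rot": [0,0,-12],"jaw": 1},{"offset": [2.78,-0.38,0],"delta_rot": [0,0,-18],"jaw": 1},{"offset": [3.66,-0.72,0],"delta_rot": [0,0,-24],"jaw": 1},{"offset": [4.5,-1.15,0],"delta_rot": [0,0,-30],"jaw": 1},{"offset": [5.29,-1.66,0],"delta_rot": [0,0,-36],"jaw": 1},{"offset": [6.02,-2.25,0],"delta_rot": [0,0,-42],"jaw": 1},{"offset": [6.69,-2.92,0],"delta_rot": [0,0,-48],"jaw": 1}]}}

```text
time: 22.83
position: [0.5501, -0.0065, 0.1119]
tool_rot: [0.957, -0.29, -0.0, 0.002]
ft_force: [-2.0, -4.0, -1.6]
grip_width: 0.0195
```

Run:
```python
from h import *
a=camera("side");b=camera("top");delta([])
s=[cv2.resize(x,(400,400),interpolation=cv2.INTER_CUBIC) for x in (a[120:200,250:330],b[150:230,245:325])]
cv2.imwrite("pics/c16.png",np.hstack(s)[:,:,::-1])
```

```text
t 22.93 pos [ 0.5502 -0.0066  0.1118] yaw -33.81 tilt [-0.0019 -0.0026 -1.    ] F [-3.66 -4.29 -1.47] M [-0.74  0.54 -0.04] w 0.0191 q [-12.  31.  98.  -0.  51.  22.]
```

View pics/c16.png

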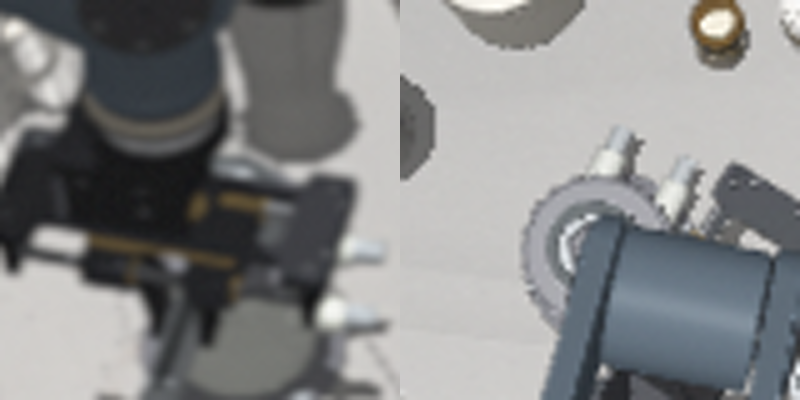

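```bash
cat >> h.py <<'E'
def arc(phis,C=(.602,.0687),r=.0925,dz=0,zper=0):
    o=get_obs(); f0=yaw(o["tool_rot"])+90; z=o["position"][2]
    c=np.radians(phis)
    delta([(C[0]-r*np.cos(t),C[1]-r*np.sin(t),z+dz-max(0,f0-f)*zper,f-90) for t,f in zip(c,phis)])
E
python3 - <<'E'
from h import *
arc([51,46,41,36,31,26,21,16],zper=.000033)
E
```

```text
t 22.93 pos [ 0.5502 -0.0066  0.1118] yaw -33.81 tilt [-0.0019 -0.0026 -1.    ] F [-3.66 -4.29 -1.47] M [-0.74  0.54 -0.04] w 0.0191 q [-12.  31.  98.  -0.  51.  22.]
   [-0.73  0.07  0.02] rz 5.2
   [-1.53 -0.03  0.03] rz 10.2
   [-2.31 -0.21  0.05] rz 15.2
   [-3.08 -0.46  0.07] rz 20.2
   [-3.83 -0.77  0.08] rz 25.2
   [-4.54 -1.14  0.1 ] rz 30.2
   [-5.22 -1.58  0.12] rz 35.2
   [-5.86 -2.07  0.13] rz 40.2
```

{"fn": "drive_tool", "kwargs": {"plan": [{"offset": [-0.73,0.07,0.02],"delta_rot": [0,0,5.2],"jaw": 1},{"offset": [-1.53,-0.03,0.03],"delta_rot": [0,0,10.2],"jaw": 1},{"offset": [-2.31,-0.21,0.05],"delta_rot": [0,0,15.2],"jaw": 1},{"offset": [-3.08,-0.46,0.07],"delta_rot": [0,0,20.2],"jaw": 1},{"offset": [-3.83,-0.77,0.08],"delta_rot": [0,0,25.2],"jaw": 1},{"offset": [-4.54,-1.14,0.1],"delta_rot": [0,0,30.2],"jaw": 1},{"offset": [-5.22,-1.58,0.12],"delta_rot": [0,0,35.2],"jaw": 1},{"offset": [-5.86,-2.07,0.13],"delta_rot": [0,0,40.2],"jaw": 1}]}}

```text
time: 23.6
position: [0.5134, 0.0446, 0.1109]
tool_rot: [0.797, -0.604, 0.001, 0.001]
ft_force: [-0.9, -3.8, -1.8]
grip_width: 0.0196
```

Run:
```python
from h import *
arc([11,6,1,-4,-9,-14,-19,-24],zper=.000033)
b=camera("top"); crop(b,"t17.png",265,180,40,40,10)
```

```text
t 23.60 pos [0.5134 0.0446 0.1109] yaw -74.34 tilt [ 9.0e-04 -2.4e-03 -1.0e+00] F [-0.92 -3.83 -1.79] M [-0.69  0.12  0.08] w 0.0196 q [ -7.  29. 103.  -0.  48.  67.]
   [-0.68  0.03  0.02] rz 4.7
   [-1.48 -0.07  0.03] rz 9.7
   [-2.27 -0.24  0.05] rz 14.7
   [-3.04 -0.47  0.06] rz 19.7
   [-3.79 -0.78  0.08] rz 24.7
   [-4.51 -1.15  0.1 ] rz 29.7
   [-5.19 -1.58  0.11] rz 34.7
   [-5.83 -2.06  0.13] rz 39.7
```

View pics/t17.png

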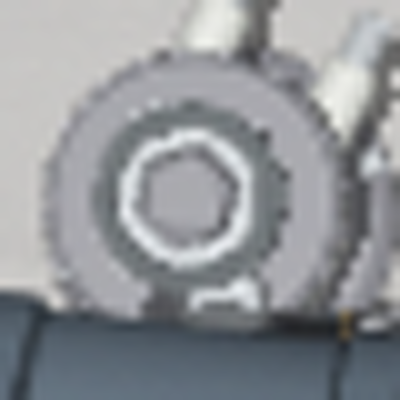

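{"fn": "drive_tool", "kwargs": {"plan": [{"offset": [-0.68,0.03,0.02],"delta_rot": [0,0,4.7],"jaw": 1},{"offset": [-1.48,-0.07,0.03],"delta_rot": [0,0,9.7],"jaw": 1},{"offset": [-2.27,-0.24,0.05],"delta_rot": [0,0,14.7],"jaw": 1},{"offset": [-3.04,-0.47,0.06],"delta_rot": [0,0,19.7],"jaw": 1},{"offset": [-3.79,-0.78,0.08],"delta_rot": [0,0,24.7],"jaw": 1},{"offset": [-4.51,-1.15,0.1],"delta_rot": [0,0,29.7],"jaw": 1},{"offset": [-5.19,-1.58,0.11],"delta_rot": [0,0,34.7],"jaw": 1},{"offset": [-5.83,-2.06,0.13],"delta_rot": [0,0,39.7],"jaw": 1}]}}

```text
time: 24.32
position: [0.518, 0.1065, 0.1095]
tool_rot: [-0.545, 0.838, -0.001, 0.0]
ft_force: [0.2, -4.6, -2.2]
grip_width: 0.0199
```

Run:
```python
from h import *
arc([-29,-34,-39,-44,-49,-54,-59,-62],zper=.000033)
```

```text
t 24.32 pos [0.518  0.1065 0.1095] yaw -113.91 tilt [ 0.0017 -0.0019 -1.    ] F [ 0.16 -4.65 -2.24] M [-0.71  0.03  0.06] w 0.0199 q [ -0.  30. 101.  -0.  49. 114.]
   [-0.77 -0.    0.02] rz 5.1
   [-1.57 -0.11  0.03] rz 10.1
   [-2.36 -0.28  0.05] rz 15.1
   [-3.12 -0.53  0.07] rz 20.1
   [-3.87 -0.84  0.08] rz 25.1
   [-4.58 -1.21  0.1 ] rz 30.1
   [-5.26 -1.65  0.12] rz 35.1
   [-5.65 -1.94  0.13] rz 38.1
```

{"fn": "drive_tool", "kwargs": {"plan": [{"offset": [-0.77,0,0.02],"delta_rot": [0,0,5.1],"jaw": 1},{"offset": [-1.57,-0.11,0.03],"delta_rot": [0,0,10.1],"jaw": 1},{"offset": [-2.36,-0.28,0.05],"delta_rot": [0,0,15.1],"jaw": 1},{"offset": [-3.12,-0.53,0.07],"delta_rot": [0,0,20.1],"jaw": 1},{"offset": [-3.87,-0.84,0.08],"delta_rot": [0,0,25.1],"jaw": 1},{"offset": [-4.58,-1.21,0.1],"delta_rot": [0,0,30.1],"jaw": 1},{"offset": [-5.26,-1.65,0.12],"delta_rot": [0,0,35.1],"jaw": 1},{"offset": [-5.65,-1.94,0.13],"delta_rot": [0,0,38.1],"jaw": 1}]}}

```text
time: 24.98
position: [0.5587, 0.1501, 0.1081]
tool_rot: [-0.242, 0.97, -0.001, 0.0]
ft_force: [-0.8, -4.3, -1.5]
grip_width: 0.0194
```

Run:
```python
from h import *
arc([-56,-50,-44,-38,-32,-26,-20,-14],dz=.0003)
a=camera("side");b=camera("top")
s=[cv2.resize(x,(400,400),interpolation=cv2.INTER_CUBIC) for x in (a[120:200,250:330],b[150:230,245:325])]
cv2.imwrite("pics/c18.png",np.hstack(s)[:,:,::-1])
```

```text
t 24.98 pos [0.5587 0.1501 0.1081] yaw -151.96 tilt [ 0.001  -0.0024 -1.    ] F [-0.81 -4.25 -1.49] M [-0.8   0.17  0.15] w 0.0194 q [  4.  33.  94.  -0.  53. 156.]
   [ 0.97 -0.02 -0.03] rz -6.0
   [ 1.92 -0.17 -0.03] rz -12.0
   [ 2.86 -0.42 -0.03] rz -18.0
   [ 3.76 -0.77 -0.03] rz -24.0
   [ 4.63 -1.21 -0.03] rz -30.0
   [ 5.44 -1.74 -0.03] rz -36.0
   [ 6.19 -2.34 -0.03] rz -42.0
   [ 6.88 -3.03 -0.03] rz -48.0
```

View pics/c18.png

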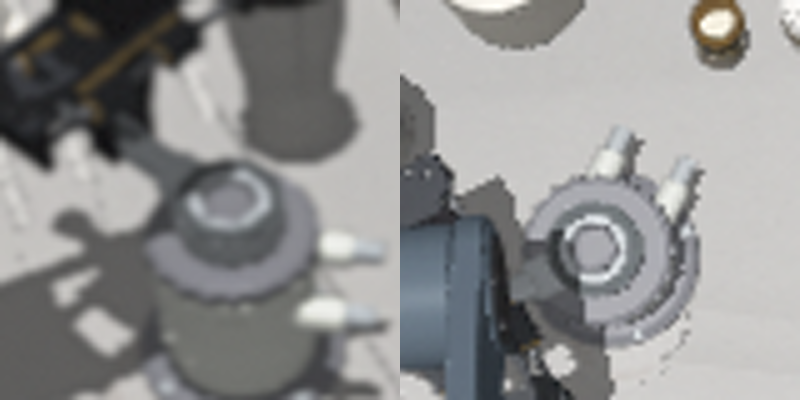

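{"fn": "drive_tool", "kwargs": {"plan": [{"offset": [0.97,-0.02,-0.03],"delta_rot": [0,0,-6],"jaw": 1},{"offset": [1.92,-0.17,-0.03],"delta_rot": [0,0,-12],"jaw": 1},{"offset": [2.86,-0.42,-0.03],"delta_rot": [0,0,-18],"jaw": 1},{"offset": [3.76,-0.77,-0.03],"delta_rot": [0,0,-24],"jaw": 1},{"offset": [4.63,-1.21,-0.03],"delta_rot": [0,0,-30],"jaw": 1},{"offset": [5.44,-1.74,-0.03],"delta_rot": [0,0,-36],"jaw": 1},{"offset": [6.19,-2.34,-0.03],"delta_rot": [0,0,-42],"jaw": 1},{"offset": [6.88,-3.03,-0.03],"delta_rot": [0,0,-48],"jaw": 1}]}}

```text
time: 25.75
position: [0.5127, 0.0913, 0.1086]
tool_rot: [-0.619, 0.785, -0.001, 0.002]
ft_force: [3.2, -1.7, -3.9]
grip_width: 0.0193
```

Run:
```python
from h import *
arc([-8,-2,4,10,16,22,28,34])
```

```text
t 25.75 pos [0.5127 0.0913 0.1086] yaw -103.52 tilt [ 4.2e-03  2.0e-04 -1.0e+00] F [ 3.22 -1.72 -3.92] M [-0.32 -0.28 -0.11] w 0.0193 q [ -2.  30. 102.   0.  48. 101.]
   [ 1. -0.  0.] rz -5.5
   [ 1.96 -0.15  0.  ] rz -11.5
   [ 2.89 -0.39  0.  ] rz -17.5
   [ 3.8  -0.73  0.  ] rz -23.5
   [ 4.67 -1.16  0.  ] rz -29.5
   [ 5.48 -1.68  0.  ] rz -35.5
   [ 6.24 -2.29  0.  ] rz -41.5
   [ 6.93 -2.96  0.  ] rz -47.5
```

{"fn": "drive_tool", "kwargs": {"plan": [{"offset": [1.0,-0.02,0.02],"delta_rot": [0,0,-5.5],"jaw": 1},{"offset": [1.96,-0.17,0.02],"delta_rot": [0,0,-11.5],"jaw": 1},{"offset": [2.89,-0.42,0.02],"delta_rot": [0,0,-17.5],"jaw": 1},{"offset": [3.8,-0.76,0.02],"delta_rot": [0,0,-23.5],"jaw": 1},{"offset": [4.67,-1.2,0.02],"delta_rot": [0,0,-29.5],"jaw": 1},{"offset": [5.48,-1.72,0.02],"delta_rot": [0,0,-35.5],"jaw": 1},{"offset": [6.24,-2.33,0.02],"delta_rot": [0,0,-41.5],"jaw": 1},{"offset": [6.93,-3.0,0.02],"delta_rot": [0,0,-47.5],"jaw": 1}]}}

```text
time: 26.42
position: [0.5254, 0.018, 0.1084]
tool_rot: [0.883, -0.47, 0.001, -0.002]
ft_force: [2.4, 3.0, -2.9]
grip_width: 0.0191
```

Run:
```python
from h import *
arc([29,24,19,14,9,4,-1,-6],zper=.00003)
```

```text
t 26.42 pos [0.5254 0.018  0.1084] yaw -56.04 tilt [ 0.004   0.0021 -1.    ] F [ 2.42  3.04 -2.87] M [ 0.6  -0.39  0.06] w 0.0191 q [-10.  30. 101.   0.  48.  46.]
   [-0.73  0.02  0.01] rz 5.0
   [-1.53 -0.08  0.03] rz 10.0
   [-2.31 -0.25  0.04] rz 15.0
   [-3.08 -0.5   0.06] rz 20.0
   [-3.83 -0.8   0.07] rz 25.0
   [-4.55 -1.18  0.09] rz 30.0
   [-5.23 -1.61  0.1 ] rz 35.0
   [-5.87 -2.1   0.12] rz 40.0
```

{"fn": "drive_tool", "kwargs": {"plan": [{"offset": [-0.73,0.02,0.01],"delta_rot": [0,0,5],"jaw": 1},{"offset": [-1.53,-0.08,0.02],"delta_rot": [0,0,10],"jaw": 1},{"offset": [-2.31,-0.25,0.02],"delta_rot": [0,0,15],"jaw": 1},{"offset": [-3.08,-0.5,0.03],"delta_rot": [0,0,20],"jaw": 1},{"offset": [-3.46,-0.65,0.03],"delta_rot": [0,0,22.5],"jaw": 1},{"offset": [-3.83,-0.8,0.04],"delta_rot": [0,0,25],"jaw": 1},{"offset": [-3.83,-0.8,0.04],"delta_rot": [0,0,25],"jaw": 1},{"offset": [-3.83,-0.8,0.04],"delta_rot": [0,0,25],"jaw": 1}]}}

```text
time: 27.08
position: [0.5111, 0.0543, 0.1082]
tool_rot: [0.759, -0.651, 0.002, -0.002]
ft_force: [3.7, 3.0, -2.8]
grip_width: 0.0193
```

Run:
```python
from h import *
arc([6,3,0,-3,-6,-9,-12],zper=.00003)
```

```text
t 27.08 pos [0.5111 0.0543 0.1082] yaw -81.21 tilt [ 4.6e-03  7.0e-04 -1.0e+00] F [ 3.74  2.98 -2.77] M [ 0.53 -0.61  0.44] w 0.0193 q [ -6.  29. 103.   0.  47.  75.]
   [-0.48  0.04  0.01] rz 2.8
   [-0.97  0.    0.02] rz 5.8
   [-1.45 -0.06  0.03] rz 8.8
   [-1.92 -0.15  0.04] rz 11.8
   [-2.4  -0.26  0.04] rz 14.8
   [-2.86 -0.39  0.05] rz 17.8
   [-3.32 -0.55  0.06] rz 20.8
```

{"fn": "drive_tool", "kwargs": {"plan": [{"offset": [-0.5,0,0.01],"delta_rot": [0,0,2.8],"jaw": 1},{"offset": [-1.0,-0.04,0.02],"delta_rot": [0,0,5.8],"jaw": 1},{"offset": [-1.48,-0.1,0.02],"delta_rot": [0,0,8.8],"jaw": 1},{"offset": [-1.95,-0.19,0.03],"delta_rot": [0,0,11.8],"jaw": 1},{"offset": [-2.42,-0.3,0.04],"delta_rot": [0,0,14.8],"jaw": 1},{"offset": [-2.42,-0.3,0.04],"delta_rot": [0,0,14.8],"jaw": 1},{"offset": [-2.42,-0.3,0.04],"delta_rot": [0,0,14.8],"jaw": 1},{"offset": [-2.42,-0.3,0.04],"delta_rot": [0,0,14.8],"jaw": 1}]}}

```text
time: 27.75
position: [0.5104, 0.0779, 0.1077]
tool_rot: [-0.669, 0.744, -0.001, 0.002]
ft_force: [5.0, 2.4, -2.3]
grip_width: 0.0193
```

Run:
```python
from h import *
arc([-10,-14,-18,-22,-26,-30],zper=.00003)
b=camera("top"); crop(b,"t19.png",265,180,40,40,10)
```

```text
t 27.75 pos [0.5104 0.0779 0.1077] yaw -96.07 tilt [ 4.e-03  2.e-04 -1.e+00] F [ 5.01  2.41 -2.32] M [ 0.38 -0.79  0.53] w 0.0193 q [ -4.  30. 103.   0.  47.  92.]
   [-0.68  0.02  0.01] rz 3.9
   [-1.33 -0.05  0.02] rz 7.9
   [-1.96 -0.16  0.04] rz 11.9
   [-2.59 -0.32  0.05] rz 15.9
   [-3.2  -0.51  0.06] rz 19.9
   [-3.8  -0.76  0.07] rz 23.9
```

View pics/t19.png

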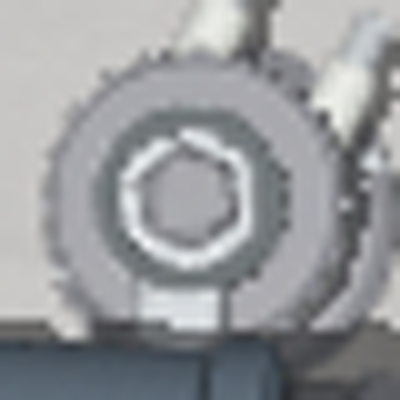

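```bash
cat >> h.py <<'E'
def tau():
    o=get_obs(); f=np.radians(yaw(o["tool_rot"])+90); F=o["ft_force"]; r=.0925*np.array([np.cos(f),np.sin(f)])
    P=o["position"][:2]+r
    print("phi %.1f"%np.degrees(f),"head",P.round(4),"tau %.2f"%(o["moment"][2]-(r[0]*F[1]-r[1]*F[0])), "Frad %.1f Ftan(cw) %.1f"%(F[:2]@r/.0925, F[:2]@np.array([-np.sin(f),np.cos(f)])))
E
python3 - <<'E'
from h import *
tau()
arc([-6,-8,-12,-16,-20,-24],zper=.00003,C=(.6035,.0697))
E
```

```text
phi -6.1 head [0.6023 0.0682] tau 0.33 Frad 4.6 Ftan(cw) 2.5
t 27.80 pos [0.5103 0.078  0.1077] yaw -96.08 tilt [ 3.9e-03  3.0e-04 -1.0e+00] F [ 4.88  1.99 -3.23] M [ 0.4  -0.8   0.56] w 0.0195 q [ -4.  30. 103.   0.  47.  92.]
   [-0.15 -0.1   0.  ] rz -0.1
   [-0.48 -0.11  0.01] rz 1.9
   [-1.12 -0.15  0.02] rz 5.9
   [-1.76 -0.24  0.03] rz 9.9
   [-2.39 -0.37  0.04] rz 13.9
   [-3.01 -0.55  0.05] rz 17.9
```

{"fn": "drive_tool", "kwargs": {"plan": [{"offset": [-0.15,-0.1,0],"delta_rot": [0,0,0],"jaw": 1},{"offset": [-0.48,-0.12,0.01],"delta_rot": [0,0,2],"jaw": 1},{"offset": [-1.12,-0.16,0.02],"delta_rot": [0,0,6],"jaw": 1},{"offset": [-1.76,-0.25,0.03],"delta_rot": [0,0,10],"jaw": 1},{"offset": [-2.39,-0.38,0.04],"delta_rot": [0,0,14],"jaw": 1},{"offset": [-3.01,-0.56,0.05],"delta_rot": [0,0,18],"jaw": 1},{"offset": [-3.01,-0.56,0.05],"delta_rot": [0,0,18],"jaw": 1},{"offset": [-3.01,-0.56,0.05],"delta_rot": [0,0,18],"jaw": 1}]}}

```text
time: 28.47
position: [0.5173, 0.1053, 0.1069]
tool_rot: [-0.545, 0.838, -0.002, -0.001]
ft_force: [3.2, -6.3, -0.0]
grip_width: 0.0192
```

Run:
```python
from h import *
tau()
arc([-28,-32,-36,-40,-44,-48],zper=.00003,C=(.603,.0695))
```

```text
phi -23.9 head [0.6018 0.0678] tau 1.05 Frad 5.4 Ftan(cw) -4.5
t 28.47 pos [0.5173 0.1053 0.1069] yaw -113.90 tilt [-4.0e-04 -4.1e-03 -1.0e+00] F [ 3.15 -6.33 -0.04] M [-0.96 -0.39  0.63] w 0.0192 q [ -0.  31. 101.  -0.  49. 114.]
   [-0.86 -0.06  0.01] rz 4.1
   [-1.51 -0.13  0.02] rz 8.1
   [-2.14 -0.24  0.04] rz 12.1
   [-2.77 -0.4   0.05] rz 16.1
   [-3.38 -0.6   0.06] rz 20.1
   [-3.98 -0.84  0.07] rz 24.1
```

{"fn": "drive_tool", "kwargs": {"plan": [{"offset": [-0.16,0,0],"delta_rot": [0,0,1],"jaw": 1},{"offset": [-0.32,-0.01,0],"delta_rot": [0,0,2],"jaw": 1},{"offset": [-0.48,-0.01,0],"delta_rot": [0,0,3],"jaw": 1},{"offset": [-0.65,-0.02,0],"delta_rot": [0,0,4],"jaw": 1},{"offset": [-0.65,-0.02,0],"delta_rot": [0,0,4],"jaw": 1},{"offset": [-0.65,-0.02,0],"delta_rot": [0,0,4],"jaw": 1},{"offset": [-0.65,-0.02,0],"delta_rot": [0,0,4],"jaw": 1},{"offset": [-0.65,-0.02,0],"delta_rot": [0,0,4],"jaw": 1}]}}

```text
time: 29.13
position: [0.5195, 0.1102, 0.1069]
tool_rot: [-0.516, 0.856, -0.002, -0.002]
ft_force: [1.4, -7.6, -1.6]
grip_width: 0.0194
```

Run:
```python
from h import *
tau();delta([])
a=camera("side");b=camera("top");tau()
s=[cv2.resize(x,(400,400),interpolation=cv2.INTER_CUBIC) for x in (a[130:190,265:325],b[180:220,265:305])]
cv2.imwrite("pics/c20.png",np.hstack(s)[:,:,::-1])
```

```text
phi -27.8 head [0.6013 0.067 ] tau 1.55 Frad 4.8 Ftan(cw) -6.1
t 29.13 pos [0.5195 0.1102 0.1069] yaw -117.81 tilt [-0.0016 -0.0055 -1.    ] F [ 1.36 -7.6  -1.55] M [-1.32 -0.28  0.98] w 0.0194 q [  0.  31. 100.  -0.  49. 118.]
phi -27.8 head [0.6013 0.067 ] tau 1.45 Frad 4.5 Ftan(cw) -5.2
```

View pics/c20.png

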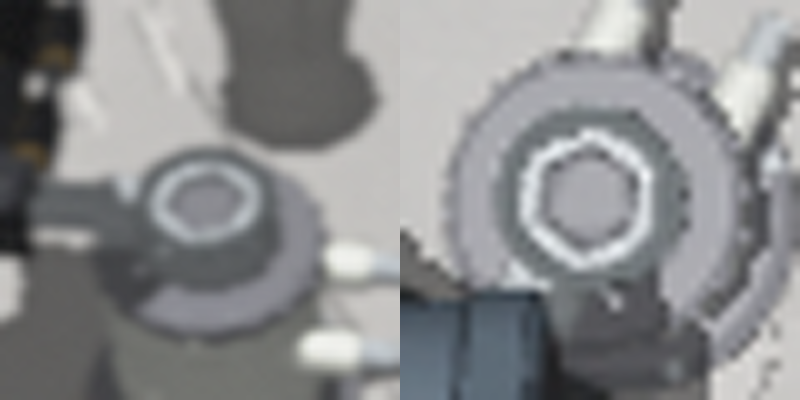

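{"fn": "drive_tool", "kwargs": {"plan": [{"offset": [-0.16,0,0],"delta_rot": [0,0,1],"jaw": 1},{"offset": [-0.32,-0.03,0],"delta_rot": [0,0,2],"jaw": 1},{"offset": [-0.48,-0.05,0],"delta_rot": [0,0,3],"jaw": 1},{"offset": [-0.65,-0.08,0],"delta_rot": [0,0,4],"jaw": 1},{"offset": [-0.81,-0.1,0],"delta_rot": [0,0,5],"jaw": 1},{"offset": [-0.81,-0.1,0],"delta_rot": [0,0,5],"jaw": 1},{"offset": [-0.81,-0.1,0],"delta_rot": [0,0,5],"jaw": 1},{"offset": [-0.81,-0.1,0],"delta_rot": [0,0,5],"jaw": 1}]}}

```text
time: 29.9
position: [0.5226, 0.1161, 0.1066]
tool_rot: [-0.48, 0.877, -0.002, -0.004]
ft_force: [-0.9, -9.5, 1.5]
grip_width: 0.0193
```

Run:
```python
from h import *
tau();delta([])
a=camera("side");b=camera("top");tau()
s=[cv2.resize(x,(400,400),interpolation=cv2.INTER_CUBIC) for x in (a[130:190,265:325],b[180:220,265:305])]
cv2.imwrite("pics/c21.png",np.hstack(s)[:,:,::-1])
```

```text
phi -32.7 head [0.6005 0.0661] tau 2.00 Frad 4.3 Ftan(cw) -8.5
t 29.90 pos [0.5226 0.1161 0.1066] yaw -122.68 tilt [-0.0049 -0.0073 -1.    ] F [-0.94 -9.48  1.49] M [-1.59 -0.01  1.21] w 0.0193 q [  1.  31. 100.  -1.  50. 124.]
phi -32.7 head [0.6005 0.0661] tau 1.94 Frad 3.4 Ftan(cw) -7.5
```

View pics/c21.png

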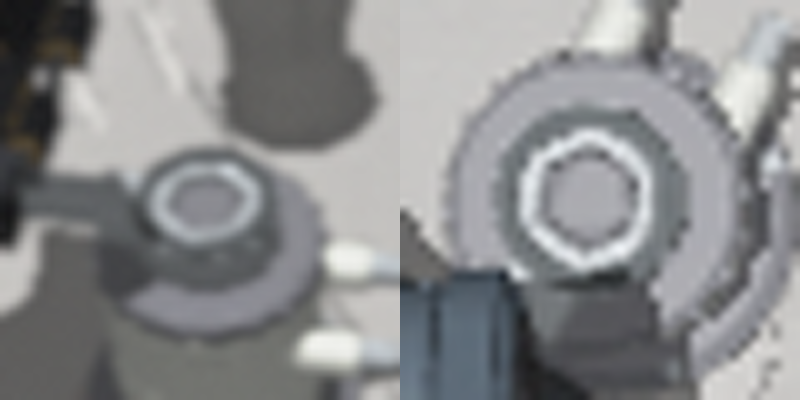

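Run:
```python
from h import *
arc([-30,-27,-24,-21])
```

```text
t 30.00 pos [0.5226 0.1161 0.1066] yaw -122.68 tilt [-0.0048 -0.0073 -1.    ] F [-1.21 -8.12  0.91] M [-1.68  0.02  1.25] w 0.0196 q [  1.  31. 100.  -1.  50. 124.]
   [0.14 0.   0.  ] rz -2.7
   [ 0.62 -0.03  0.  ] rz -5.7
   [ 1.1  -0.09  0.  ] rz -8.7
   [ 1.58 -0.18  0.  ] rz -11.7
```

{"fn": "drive_tool", "kwargs": {"plan": [{"offset": [0.14,0,0],"delta_rot": [0,0,-2.7],"jaw": 1},{"offset": [0.62,-0.03,0],"delta_rot": [0,0,-5.7],"jaw": 1},{"offset": [1.1,-0.09,0],"delta_rot": [0,0,-8.7],"jaw": 1},{"offset": [1.58,-0.18,0],"delta_rot": [0,0,-11.7],"jaw": 1},{"offset": [1.58,-0.18,0],"delta_rot": [0,0,-11.7],"jaw": 1},{"offset": [1.58,-0.18,-0.05],"delta_rot": [0,0,-11.7],"jaw": 1},{"offset": [1.58,-0.18,-0.05],"delta_rot": [0,0,-11.7],"jaw": 1},{"offset": [1.58,-0.18,-0.05],"delta_rot": [0,0,-11.7],"jaw": 1}]}}

```text
time: 30.67
position: [0.5164, 0.1031, 0.1072]
tool_rot: [-0.563, 0.826, -0.001, -0.002]
ft_force: [0.9, -7.0, -0.4]
grip_width: 0.0193
```

Run:
```python
from h import *
tau();delta([])
```

```text
phi -21.4 head [0.6025 0.0694] tau 0.55 Frad 3.4 Ftan(cw) -6.2
t 30.67 pos [0.5164 0.1031 0.1072] yaw -111.40 tilt [-0.0031 -0.0036 -1.    ] F [ 0.89 -7.03 -0.41] M [-1.27 -0.12 -0.02] w 0.0193 q [ -1.  30. 101.  -0.  49. 111.]
```

{"fn": "drive_tool", "kwargs": {"plan": [{"offset": [0.4,-0.03,0],"delta_rot": [0,0,-2],"jaw": 1},{"offset": [0.8,-0.06,0],"delta_rot": [0,0,-4],"jaw": 1},{"offset": [1.1,-0.1,0],"delta_rot": [0,0,-6],"jaw": 1},{"offset": [1.43,-0.14,0],"delta_rot": [0,0,-8],"jaw": 1},{"offset": [1.43,-0.14,0],"delta_rot": [0,0,-8],"jaw": 1},{"offset": [1.43,-0.14,0],"delta_rot": [0,0,-8],"jaw": 1},{"offset": [1.43,-0.14,0],"delta_rot": [0,0,-8],"jaw": 1},{"offset": [1.43,-0.14,0],"delta_rot": [0,0,-8],"jaw": 1}]}}

```text
time: 31.33
position: [0.5127, 0.0916, 0.1072]
tool_rot: [-0.619, 0.785, 0.0, -0.001]
ft_force: [-0.6, -2.6, 1.1]
grip_width: 0.0192
```

Run:
```python
from h import *
tau();delta([])
```

```text
phi -13.5 head [0.6026 0.07  ] tau -0.02 Frad -0.0 Ftan(cw) -2.6
t 31.33 pos [0.5127 0.0916 0.1072] yaw -103.52 tilt [-2.2e-03 -5.0e-04 -1.0e+00] F [-0.63 -2.56  1.14] M [-0.52  0.1  -0.27] w 0.0192 q [ -2.  30. 102.  -0.  48. 101.]
```

{"fn": "drive_tool", "kwargs": {"plan": [{"offset": [0.1,0,-0.2],"delta_rot": [0,0,0],"jaw": 1},{"offset": [0.1,0,-0.5],"delta_rot": [0,0,0],"jaw": 1},{"offset": [0.1,0,-0.9],"delta_rot": [0,0,0],"jaw": 1},{"offset": [0.1,0,-1.3],"delta_rot": [0,0,0],"jaw": 1},{"offset": [0.1,0,-1.8],"delta_rot": [0,0,0],"jaw": 1},{"offset": [0.1,0,-2.5],"delta_rot": [0,0,0],"jaw": 1},{"offset": [0.1,0,-4],"delta_rot": [0,0,0],"jaw": 1},{"offset": [0.1,0,-6],"delta_rot": [0,0,0],"jaw": 1}]}}

```text
time: 32.0
position: [0.5197, 0.0891, 0.1657]
tool_rot: [-0.619, 0.785, -0.004, 0.003]
ft_force: [9.7, -3.3, -11.4]
grip_width: 0.0194
```

Run:
```python
from h import *
tau();
delta([(.45,-.15,.17,-79),(.45,-.303,.1,-79)])
a=camera("side");b=camera("top")
s=[cv2.resize(x,(400,400),interpolation=cv2.INTER_CUBIC) for x in (a[120:200,250:330],b[150:230,245:325])]
cv2.imwrite("pics/c22.png",np.hstack(s)[:,:,::-1])
```

```text
phi -13.5 head [0.6096 0.0676] tau 0.07 Frad 10.2 Ftan(cw) -0.9
t 32.00 pos [0.5197 0.0891 0.1657] yaw -103.48 tilt [ 0.0098 -0.0027 -0.9999] F [  9.68  -3.28 -11.4 ] M [-0.65 -1.76 -0.01] w 0.0194 q [ -2.  25.  99.  -0.  56. 101.]
   [24.88  1.2  -0.43] rz -24.5
   [39.76 -2.37  6.57] rz -24.5
```

View pics/c22.png

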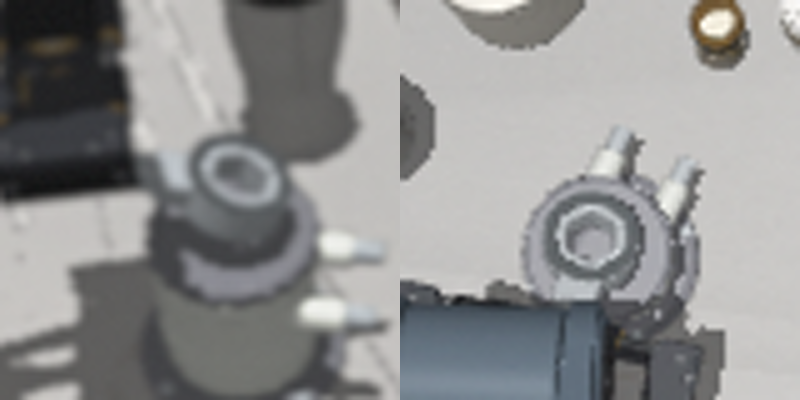

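{"fn": "drive_tool", "kwargs": {"plan": [{"offset": [0,0,0.8],"delta_rot": [0,0,0],"jaw": 1},{"offset": [0,0,1.6],"delta_rot": [0,0,0],"jaw": 1},{"offset": [0,0,2.4],"delta_rot": [0,0,0],"jaw": 1},{"offset": [0,0,3.2],"delta_rot": [0,0,0],"jaw": 1},{"offset": [0,0,4.0],"delta_rot": [0,0,0],"jaw": 1},{"offset": [0,0,4.5],"delta_rot": [0,0,0],"jaw": 1},{"offset": [0,0,4.5],"delta_rot": [0,0,0],"jaw": 1},{"offset": [0,0,4.5],"delta_rot": [0,0,0],"jaw": 1}]}}

```text
time: 32.77
position: [0.5091, 0.0915, 0.1204]
tool_rot: [-0.619, 0.785, 0.003, -0.004]
ft_force: [-5.1, 0.6, -0.4]
grip_width: 0.0192
```

Run:
```python
from h import *
tau();delta([])
a=camera("side");b=camera("top")
s=[cv2.resize(x,(400,400),interpolation=cv2.INTER_CUBIC) for x in (a[120:200,250:330],b[150:230,245:325])]
cv2.imwrite("pics/c23.png",np.hstack(s)[:,:,::-1])
```

```text
phi -13.5 head [0.599 0.07 ] tau -0.01 Frad -5.1 Ftan(cw) -0.6
t 32.77 pos [0.5091 0.0915 0.1204] yaw -103.48 tilt [-9.8e-03  8.0e-04 -1.0e+00] F [-5.12  0.64 -0.42] M [-0.08  0.79 -0.06] w 0.0192 q [ -2.  29. 101.   0.  50. 101.]
```

View pics/c23.png

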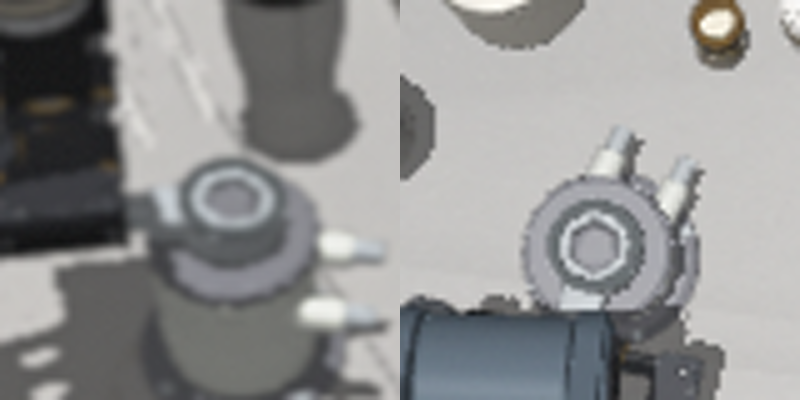

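{"fn": "drive_tool", "kwargs": {"plan": [{"offset": [0,0.1,0.2],"delta_rot": [0,0,0],"jaw": 1},{"offset": [0,0.1,0.4],"delta_rot": [0,0,0],"jaw": 1},{"offset": [0,0.1,0.6],"delta_rot": [0,0,0],"jaw": 1},{"offset": [0,0.1,0.8],"delta_rot": [0,0,0],"jaw": 1},{"offset": [0,0.1,1.0],"delta_rot": [0,0,0],"jaw": 1},{"offset": [0,0.1,1.2],"delta_rot": [0,0,0],"jaw": 1},{"offset": [0,0.1,1.2],"delta_rot": [0,0,0],"jaw": 1},{"offset": [0,0.1,1.2],"delta_rot": [0,0,0],"jaw": 1}]}}

```text
time: 33.53
position: [0.508, 0.0919, 0.1092]
tool_rot: [-0.619, 0.785, 0.003, -0.003]
ft_force: [-6.8, 0.7, 3.6]
grip_width: 0.0195
```

Run:
```python
from h import *
tau();delta([])
a=camera("side");b=camera("top")
s=[cv2.resize(x,(400,400),interpolation=cv2.INTER_CUBIC) for x in (a[120:200,250:330],b[150:230,245:325])]
cv2.imwrite("pics/c24.png",np.hstack(s)[:,:,::-1])
```

```text
phi -13.5 head [0.598  0.0704] tau -0.01 Frad -6.8 Ftan(cw) -0.9
t 33.53 pos [0.508  0.0919 0.1092] yaw -103.48 tilt [-0.0092  0.001  -1.    ] F [-6.79  0.72  3.56] M [-0.02  0.92 -0.09] w 0.0195 q [ -2.  30. 102.   0.  49. 101.]
```

View pics/c24.png

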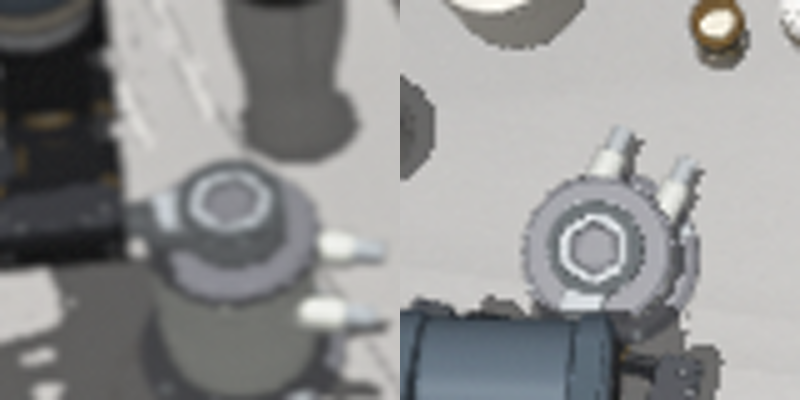

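{"fn": "drive_tool", "kwargs": {"plan": [{"offset": [0,0.1,-0.1],"delta_rot": [0,0,0],"jaw": 1},{"offset": [0,0.2,-0.1],"delta_rot": [0,0,0],"jaw": 1},{"offset": [0,0.3,-0.1],"delta_rot": [0,0,0],"jaw": 1},{"offset": [0,0.4,-0.1],"delta_rot": [0,0,0],"jaw": 1},{"offset": [0,0.4,-0.1],"delta_rot": [0,0,0],"jaw": 1},{"offset": [0,0.4,-0.1],"delta_rot": [0,0,0],"jaw": 1},{"offset": [0,0.4,-0.1],"delta_rot": [0,0,0],"jaw": 1},{"offset": [0,0.4,-0.1],"delta_rot": [0,0,0],"jaw": 1}]}}

```text
time: 34.3
position: [0.5084, 0.0921, 0.1111]
tool_rot: [-0.619, 0.785, 0.0, -0.0]
ft_force: [-2.5, -1.9, -4.7]
grip_width: 0.0195
```

Run:
```python
from h import *
tau();delta([])
```

```text
phi -13.5 head [0.5983 0.0705] tau 0.11 Frad -2.0 Ftan(cw) -2.5
t 34.30 pos [0.5084 0.0921 0.1111] yaw -103.49 tilt [-8.e-04  0.e+00 -1.e+00] F [-2.5  -1.93 -4.74] M [-0.21  0.59 -0.12] w 0.0195 q [ -2.  29. 102.   0.  48. 101.]
```

{"fn": "drive_tool", "kwargs": {"plan": [{"offset": [0.1,0.1,0],"delta_rot": [0,0,0],"jaw": 1},{"offset": [0.1,0.1,0],"delta_rot": [0,0,0],"jaw": 1},{"offset": [0.1,0.1,0],"delta_rot": [0,0,0],"jaw": 1},{"offset": [0.1,0.1,-0.1],"delta_rot": [0,0,0],"jaw": 1},{"offset": [0.1,0.1,-0.2],"delta_rot": [0,0,0],"jaw": 1},{"offset": [0.1,0.1,-0.3],"delta_rot": [0,0,0],"jaw": 1},{"offset": [0.1,0.1,-0.3],"delta_rot": [0,0,0],"jaw": 1},{"offset": [0.1,0.1,-0.3],"delta_rot": [0,0,0],"jaw": 1}]}}

```text
time: 34.97
position: [0.5079, 0.0914, 0.1145]
tool_rot: [-0.619, 0.785, -0.0, 0.0]
ft_force: [0.5, 0.3, -3.6]
grip_width: 0.0193
```

Run:
```python
from h import *
tau();delta([])
a=camera("side");b=camera("top")
s=[cv2.resize(x,(400,400),interpolation=cv2.INTER_CUBIC) for x in (a[130:190,265:325],b[170:230,255:315])]
cv2.imwrite("pics/c25.png",np.hstack(s)[:,:,::-1])
```

```text
phi -13.5 head [0.5978 0.0699] tau -0.00 Frad 0.5 Ftan(cw) 0.4
t 34.97 pos [0.5079 0.0914 0.1145] yaw -103.48 tilt [ 0.0011  0.     -1.    ] F [ 0.54  0.28 -3.64] M [0.08 0.22 0.04] w 0.0193 q [ -2.  29. 102.   0.  49. 101.]
```

View pics/c25.png

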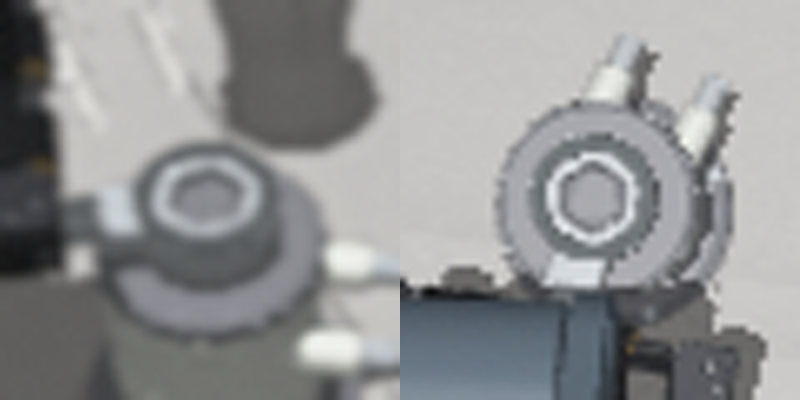

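{"fn": "drive_tool", "kwargs": {"plan": [{"offset": [0,0,-0.1],"delta_rot": [0,0,0],"jaw": 1},{"offset": [0,0,-0.2],"delta_rot": [0,0,0],"jaw": 1},{"offset": [0,0,-0.3],"delta_rot": [0,0,0],"jaw": 1},{"offset": [0,0,-0.4],"delta_rot": [0,0,0],"jaw": 1},{"offset": [0,0,-0.5],"delta_rot": [0,0,0],"jaw": 1},{"offset": [0,0,-0.6],"delta_rot": [0,0,0],"jaw": 1},{"offset": [0,0,-0.7],"delta_rot": [0,0,0],"jaw": 1},{"offset": [0,0,-0.8],"delta_rot": [0,0,0],"jaw": 1}]}}

```text
time: 35.73
position: [0.5076, 0.0914, 0.1224]
tool_rot: [-0.619, 0.785, -0.0, 0.0]
ft_force: [0.1, 0.4, -5.4]
grip_width: 0.0193
```

Run:
```python
from h import *
tau();delta([])
```

```text
phi -13.5 head [0.5976 0.0698] tau 0.02 Frad -0.0 Ftan(cw) 0.4
t 35.73 pos [0.5076 0.0914 0.1224] yaw -103.49 tilt [ 4.e-04 -0.e+00 -1.e+00] F [ 0.07  0.43 -5.41] M [0.04 0.06 0.06] w 0.0193 q [ -2.  28. 102.  -0.  50. 101.]
```

{"fn": "drive_tool", "kwargs": {"plan": [{"offset": [0,0,-0.1],"delta_rot": [0,0,0],"jaw": 1},{"offset": [0,0,-0.2],"delta_rot": [0,0,0],"jaw": 1},{"offset": [0,0,-0.3],"delta_rot": [0,0,0],"jaw": 1},{"offset": [0,0,-0.4],"delta_rot": [0,0,0],"jaw": 1},{"offset": [0,0,-0.5],"delta_rot": [0,0,0],"jaw": 1},{"offset": [0,0,-0.6],"delta_rot": [0,0,0],"jaw": 1},{"offset": [0,0,-0.7],"delta_rot": [0,0,0],"jaw": 1},{"offset": [0,0,-0.8],"delta_rot": [0,0,0],"jaw": 1}]}}

```text
time: 36.4
position: [0.5069, 0.0914, 0.1303]
tool_rot: [-0.619, 0.785, 0.0, -0.0]
ft_force: [-0.2, 0.1, -3.6]
grip_width: 0.0192
```

Run:
```python
from h import *
tau();delta([])
a=camera("side");b=camera("top")
s=[cv2.resize(x,(400,400),interpolation=cv2.INTER_CUBIC) for x in (a[130:190,265:325],b[170:230,255:315])]
cv2.imwrite("pics/c26.png",np.hstack(s)[:,:,::-1])
```

```text
phi -13.5 head [0.5969 0.0698] tau 0.03 Frad -0.2 Ftan(cw) 0.1
t 36.40 pos [0.5069 0.0914 0.1303] yaw -103.49 tilt [-1.1e-03 -1.0e-04 -1.0e+00] F [-0.16  0.14 -3.61] M [0.03 0.25 0.03] w 0.0192 q [ -2.  28. 102.  -0.  51. 101.]
```

View pics/c26.png

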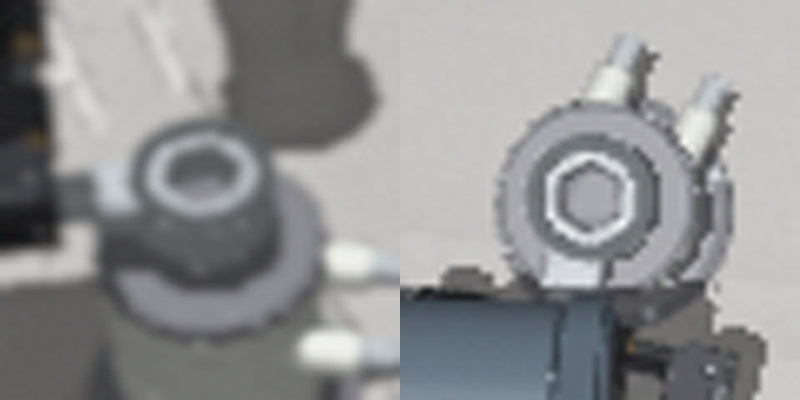

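{"fn": "drive_tool", "kwargs": {"plan": [{"offset": [0,0,-0.2],"delta_rot": [0,0,0],"jaw": 1},{"offset": [0,0,-0.5],"delta_rot": [0,0,0],"jaw": 1},{"offset": [0,0,-0.8],"delta_rot": [0,0,0],"jaw": 1},{"offset": [0,0,-1.2],"delta_rot": [0,0,0],"jaw": 1},{"offset": [0,0,-1.8],"delta_rot": [0,0,0],"jaw": 1},{"offset": [0,0,-2.6],"delta_rot": [0,0,0],"jaw": 1},{"offset": [0,0,-3.6],"delta_rot": [0,0,0],"jaw": 1},{"offset": [0,0,-4.5],"delta_rot": [0,0,0],"jaw": 1}]}}

```text
time: 37.17
position: [0.5077, 0.0914, 0.1765]
tool_rot: [-0.619, 0.785, -0.0, 0.0]
ft_force: [0.5, 0.2, -4.1]
grip_width: 0.0198
```

Run:
```python
from h import *
delta([(.45,-.12,.175,-79),(.45,-.25,.1,-79)])
a=camera("side");b=camera("top")
s=[cv2.resize(x,(400,400),interpolation=cv2.INTER_CUBIC) for x in (a[110:190,245:325],b[150:230,245:325])]
cv2.imwrite("pics/c27.png",np.hstack(s)[:,:,::-1])
```

```text
t 37.17 pos [0.5077 0.0914 0.1765] yaw -103.48 tilt [ 8.e-04 -0.e+00 -1.e+00] F [ 0.48  0.17 -4.14] M [0.03 0.24 0.01] w 0.0198 q [ -2.  24.  99.  -0.  57. 101.]
   [21.9   0.68  0.15] rz -24.5
   [34.54 -2.35  7.65] rz -24.5
```

View pics/c27.png

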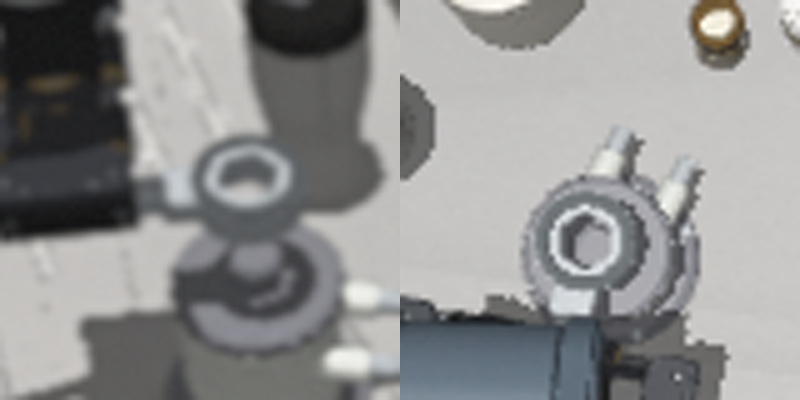

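{"fn": "drive_tool", "kwargs": {"plan": [{"offset": [4,0.1,0.1],"delta_rot": [0,0,-4],"jaw": 1},{"offset": [8,0.2,0.1],"delta_rot": [0,0,-8],"jaw": 1},{"offset": [12,0.3,0.1],"delta_rot": [0,0,-12],"jaw": 1},{"offset": [16,0.4,0.1],"delta_rot": [0,0,-16],"jaw": 1},{"offset": [20,0.5,0.1],"delta_rot": [0,0,-20],"jaw": 1},{"offset": [24,0,0.1],"delta_rot": [0,0,-24.5],"jaw": 1},{"offset": [28,-0.8,0.1],"delta_rot": [0,0,-24.5],"jaw": 1},{"offset": [32,-1.8,0.1],"delta_rot": [0,0,-24.5],"jaw": 1}]}}

```text
time: 37.93
position: [0.4491, -0.2255, 0.1744]
tool_rot: [0.772, -0.636, -0.0, 0.0]
ft_force: [0.9, -0.3, -3.8]
grip_width: 0.0192
```

Run:
```python
from h import *
delta([(.45,-.25,.03,-79)])
```

```text
t 37.93 pos [ 0.4491 -0.2255  0.1744] yaw -79.00 tilt [-6.e-04  4.e-04 -1.e+00] F [ 0.92 -0.34 -3.83] M [-0.08  0.16  0.08] w 0.0192 q [-39.  23. 101.  -0.  56.  40.]
   [ 2.42  0.38 14.44] rz 0.0
```

{"fn": "drive_tool", "kwargs": {"plan": [{"offset": [1,0,3],"delta_rot": [0,0,0],"jaw": 1},{"offset": [2,0,6],"delta_rot": [0,0,0],"jaw": 1},{"offset": [2,0,9],"delta_rot": [0,0,0],"jaw": 1},{"offset": [2,0,12],"delta_rot": [0,0,0],"jaw": 1},{"offset": [2,0,15],"delta_rot": [0,0,0],"jaw": 1},{"offset": [2,0,16.5],"delta_rot": [0,0,0],"jaw": 1},{"offset": [2,0,17],"delta_rot": [0,0,0],"jaw": 1},{"offset": [2,0,17],"delta_rot": [0,0,0],"jaw": 1}]}}

```text
time: 38.6
position: [0.4536, -0.2433, 0.003]
tool_rot: [0.772, -0.636, -0.001, 0.0]
ft_force: [0.0, -1.0, -3.7]
grip_width: 0.019
```

Run:
```python
from h import *
delta([])
a=camera("side");b=camera("top")
s=[cv2.resize(x,(400,300),interpolation=cv2.INTER_CUBIC) for x in (a[245:320,235:335],b[200:275,320:420])]
cv2.imwrite("pics/c28.png",np.hstack(s)[:,:,::-1])
```

```text
t 38.60 pos [ 0.4536 -0.2433  0.003 ] yaw -78.99 tilt [-0.0019  0.0016 -1.    ] F [ 0.04 -0.99 -3.71] M [-0.06  0.29  0.01] w 0.0190 q [-41.  40. 106.  -0.  34.  38.]
```

View pics/c28.png

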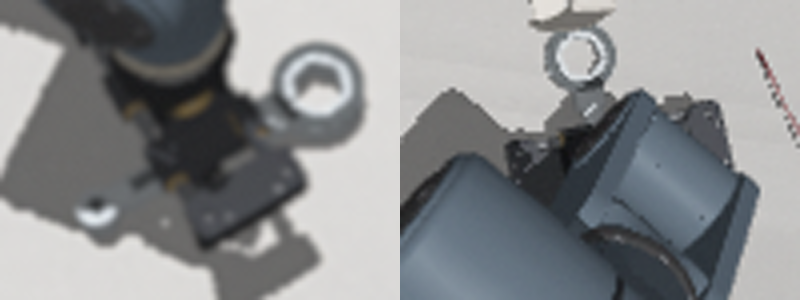

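{"fn": "drive_tool", "kwargs": {"plan": [{"offset": [0,1,0],"delta_rot": [0,0,0],"jaw": 1},{"offset": [0,2,0],"delta_rot": [0,0,0],"jaw": 1},{"offset": [0,3,0.3],"delta_rot": [0,0,0],"jaw": 1},{"offset": [0,3,0.6],"delta_rot": [0,0,0],"jaw": 1},{"offset": [0,3,0.9],"delta_rot": [0,0,0],"jaw": 1},{"offset": [0,3,1.2],"delta_rot": [0,0,0],"jaw": 1},{"offset": [0,3,1.4],"delta_rot": [0,0,0],"jaw": 1},{"offset": [0,3,1.4],"delta_rot": [0,0,0],"jaw": 1}]}}

```text
time: 39.37
position: [0.4249, -0.2494, -0.0103]
tool_rot: [0.772, -0.636, -0.0, -0.0]
ft_force: [0.4, -0.6, -4.9]
grip_width: 0.0196
```

Run:
```python
from h import *
delta([])
```

```text
t 39.37 pos [ 0.4249 -0.2494 -0.0103] yaw -78.98 tilt [-2.e-04  2.e-04 -1.e+00] F [ 0.4  -0.61 -4.87] M [ 0.01  0.16 -0.05] w 0.0196 q [-43.  41. 109.   0.  29.  36.]
```

Not in contact yet; go down gently until it touches.

{"fn": "drive_tool", "kwargs": {"plan": [{"offset": [0,0,0.1],"delta_rot": [0,0,0],"jaw": 1},{"offset": [0,0,0.2],"delta_rot": [0,0,0],"jaw": 1},{"offset": [0,0,0.3],"delta_rot": [0,0,0],"jaw": 1},{"offset": [0,0,0.35],"delta_rot": [0,0,0],"jaw": 1},{"offset": [0,0,0.4],"delta_rot": [0,0,0],"jaw": 1},{"offset": [0,0,0.4],"delta_rot": [0,0,0],"jaw": 1},{"offset": [0,0,0.4],"delta_rot": [0,0,0],"jaw": 1},{"offset": [0,0,0.4],"delta_rot": [0,0,0],"jaw": 1}]}}

```text
time: 40.03
position: [0.4247, -0.2494, -0.013]
tool_rot: [0.772, -0.636, 0.0, 0.0]
ft_force: [-1.3, -0.4, 6.5]
grip_width: 0.0195
```

Run:
```python
from h import *
delta([])
a=camera("side");b=camera("top")
s=[cv2.resize(x,(400,300),interpolation=cv2.INTER_CUBIC) for x in (a[245:320,235:335],b[200:275,320:420])]
cv2.imwrite("pics/c29.png",np.hstack(s)[:,:,::-1])
```

```text
t 40.03 pos [ 0.4247 -0.2494 -0.013 ] yaw -78.99 tilt [ 4.e-04 -4.e-04 -1.e+00] F [-1.32 -0.42  6.52] M [ 0.11  0.28 -0.07] w 0.0195 q [-43.  42. 110.   0.  29.  36.]
```

View pics/c29.png

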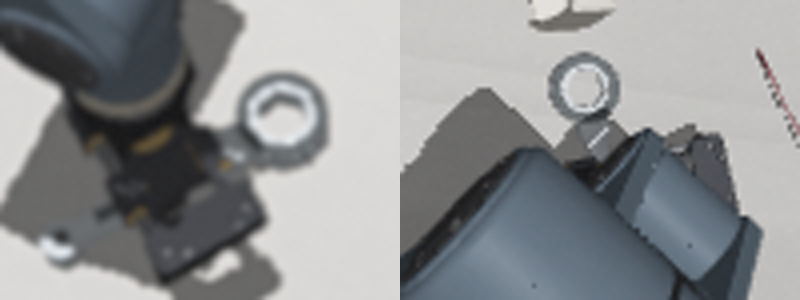

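{"fn": "drive_tool", "kwargs": {"plan": [{"offset": [0,0,-0.05],"delta_rot": [0,0,0],"jaw": 1.5},{"offset": [0,0,-0.1],"delta_rot": [0,0,0],"jaw": 2.2},{"offset": [0,0,-0.1],"delta_rot": [0,0,0],"jaw": 2.6},{"offset": [0,0,-0.1],"delta_rot": [0,0,0],"jaw": 3.2},{"offset": [0,0,-0.1],"delta_rot": [0,0,0],"jaw": 4},{"offset": [0,0,-0.1],"delta_rot": [0,0,0],"jaw": 5},{"offset": [0,0,-0.1],"delta_rot": [0,0,0],"jaw": 5},{"offset": [0,0,-0.1],"delta_rot": [0,0,0],"jaw": 5}]}}

```text
time: 40.8
position: [0.4247, -0.2494, -0.0128]
tool_rot: [0.772, -0.636, 0.0, 0.0]
ft_force: [0.0, -0.4, 0.2]
grip_width: 0.0475
```

{"fn": "drive_tool", "kwargs": {"plan": [{"offset": [0,0,0],"delta_rot": [0,0,0],"jaw": 5},{"offset": [0,0,-0.5],"delta_rot": [0,0,0],"jaw": 5},{"offset": [0,0,-1.5],"delta_rot": [0,0,0],"jaw": 5},{"offset": [0,0,-3.5],"delta_rot": [0,0,0],"jaw": 5},{"offset": [0,0,-7],"delta_rot": [0,0,0],"jaw": 5},{"offset": [0,0,-11],"delta_rot": [0,0,0],"jaw": 5},{"offset": [0,0,-15],"delta_rot": [0,0,0],"jaw": 5},{"offset": [0,0,-18],"delta_rot": [0,0,0],"jaw": 5}]}}

```text
time: 41.47
position: [0.4252, -0.2497, 0.1712]
tool_rot: [0.772, -0.636, 0.002, 0.0]
ft_force: [1.0, -0.3, 0.4]
grip_width: 0.0499
```

Run:
```python
from h import *
delta([(.42,.1,.25,-40)])
a=camera("side");b=camera("top")
s=[cv2.resize(x,(400,300),interpolation=cv2.INTER_CUBIC) for x in (a[245:320,235:335],b[200:275,320:420])]
cv2.imwrite("pics/c30.png",np.hstack(s)[:,:,::-1])
cv2.imwrite("pics/top30.png",b[:,:,::-1])
```

```text
t 41.47 pos [ 0.4252 -0.2497  0.1712] yaw -78.98 tilt [ 0.0028 -0.0026 -1.    ] F [ 1.04 -0.28  0.37] M [-0.08  0.15 -0.05] w 0.0499 q [-43.  22. 103.   0.  55.  36.]
   [-34.42  -6.18  -7.88] rz -39.0
```

View pics/c30.png

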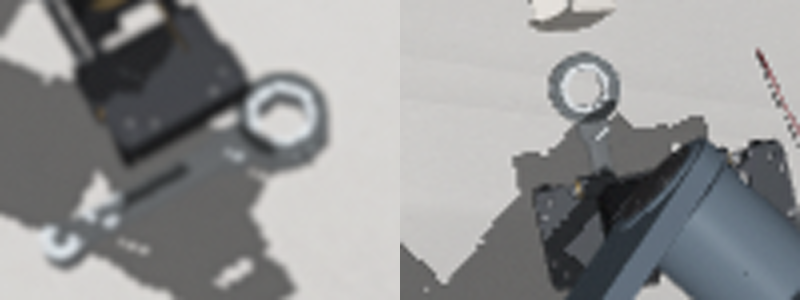

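Run:
```python
from h import *
a=camera("side");b=camera("top")
s=[cv2.resize(x,(400,400),interpolation=cv2.INTER_CUBIC) for x in (a[140:180,277:317],b[180:220,265:305])]
cv2.imwrite("pics/c31.png",np.hstack(s)[:,:,::-1])
cv2.imwrite("pics/side31.png",a[:,:,::-1]);cv2.imwrite("pics/top31.png",b[:,:,::-1])
```

```text
(no output)
```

View pics/c31.png

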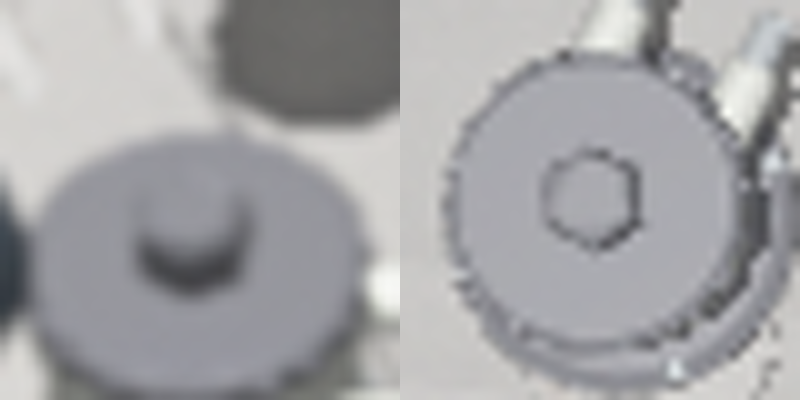

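View pics/top31.png

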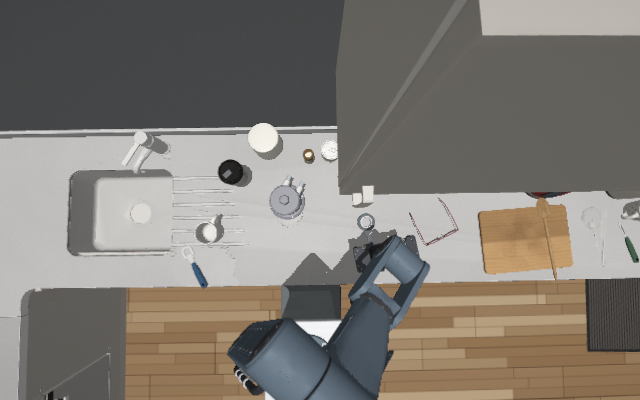

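View pics/side31.png

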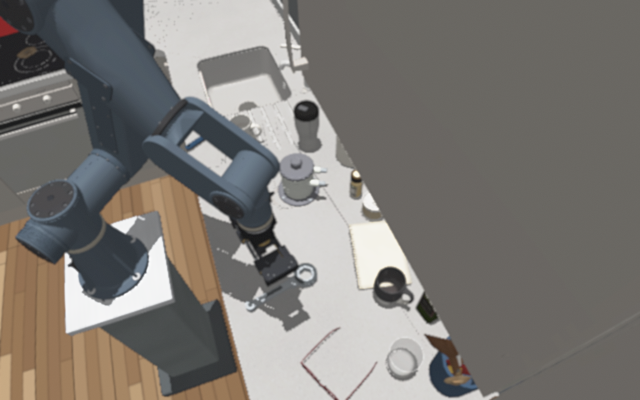

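```bash
python3 -c "
from rig import *
print(hand_in()); print(get_obs()['time'])"
```

```text
the job is handed in; nothing more can be done
None
the job is handed in; nothing more can be done
```

The filter cap is screwed down to its stop, and the spanner is off it and lying flat on the worktop; I handed the job in at about 41.6 s of the 72 s limit.

**What I did:** I gripped the spanner by its handle, seated its ring fully over the hexagon and drove the cap clockwise in two strokes, slipping back once without lifting it off. Then I took it off and laid it a few centimetres from where it started.

**Last checks**
- **Cap at its stop:** the torque rose to about 2 N m, against 0.35 N m for turning it, and in the pictures the hexagon turned no further. The ring sank about 4.6 mm in all, and the flange looks lower in the side picture. The hexagon still looked the same after release.
- **Spanner:** it pressed on the worktop before I opened the fingers and looked flat afterwards, with the gripper clear of it.
- **Other objects:** the mug, flask, spice jar and glasses look unmoved in the last pictures.

**What went wrong or disagreed**
- **First grasp:** the fingers closed above the handle because the fingertips sit about 20 mm short of the reported tool point. I went lower and the second grasp held.
- **Seating:** the ring did not drop on at first. I corrected its position by a few millimetres and swung it about 55 degrees clockwise before it seated.
- **Lifting off:** the first lift jammed the ring at a tilt on the hexagon. I lowered it back level, took the side load off and it then came away freely.
- **Cap angle:** I judged the cap home from torque, sinking and hexagon orientation, as the pictures are too coarse to measure its angle directly.

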